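# Sort solder tins by feel into the stock lanes

### The job

Two identical sealed solder tins stand on the bench, one full and the other nearly used up: lift one just clear of the bench and hold it there a moment to feel by its weight which it is. Then set the full tin into the green lane and the used-up one into the yellow lane, and slide each back along the lane, upright and gently (under 35 N), until it has pushed the red pin fully into the lane's black stop block without shoving the block itself back. Leave both standing there, let go, and do not disturb the other things on the bench.

Things in the scene. Friction and masses are not known exactly. Their poses are not given: they have to be found in the camera images.
- tin_a: sealed round solder tin, bare metal with a blue band and blue lid, 50 mm diameter, 80 mm tall, standing upright; origin at the centre of its underside, z up. Either full (about 0.62 kg, 6 N) or nearly used up (about 0.15 kg, 1.5 N); the other tin is the opposite, and which is which changes every time.
- tin_b: the second tin, identical to tin_a in looks and size; full if tin_a is used up and the reverse.
- lane_full: fixed steel channel for one tin, painted green; takes the full tin. Origin under its floor; x along it from the open front to the back stop, y across, z up. Floor 6 mm thick, 60 mm wide inside; walls 5 mm thick, tops 24 mm above the bench, from x = -85 (front) to +105 mm. A black stop block (54 mm wide, top 77 mm up) stands across it, its face clamped anywhere from x = +21 to +55 mm.
- start_full (a point): set-down point on the green lane's floor near its open front (x = -55 mm, 6 mm above the bench): a tin centred here is clear of walls, pin and stop. How far back from here the stop is clamped is not measured and changes every time; the tin must be slid until the pin is felt.
- lane_used: fixed steel channel for one tin, painted yellow; takes the used-up tin. Origin under its floor; x along it from the open front to the back stop, y across, z up. Floor 6 mm thick, 60 mm wide inside; walls 5 mm thick, tops 24 mm above the bench, from x = -85 (front) to +105 mm. A black stop block (54 mm wide, top 77 mm up) stands across it, its face clamped anywhere from x = +21 to +55 mm.
- start_used (a point): set-down point on the yellow lane's floor near its open front (x = -55 mm, 6 mm above the bench): a tin centred here is clear of walls, pin and stop. How far back from here the stop is clamped is not measured and changes every time; the tin must be slid until the pin is felt.
- pin_full (a joint): travel of the green lane's red pin (18 mm across, 61 mm above the bench) into its stop block, m: 0 = sticking out 8 mm towards the open front, 0.008 = flush with the block's face. It slides against a steady friction of about 4 N and stays where pushed; once it is flush the tin meets the block.
- pin_used (a joint): the same for the yellow lane's red pin.
- block_full (a joint): how far the green lane's black stop block has been shoved back from where it was clamped, m; 0 at the start, wherever that is. It holds still up to about 18 N and slips back under more.
- block_used (a joint): the same for the yellow lane's stop block.
- flux_bottle: bystander: standing white bottle with a red label, 60 mm diameter, 160 mm tall; origin under its centre.
- spool: bystander: standing metal solder spool, 56 mm diameter, 36 mm tall; origin under its centre.
- brush: bystander: wooden block brush 100 x 35 x 31 mm, its length along its x; origin under its centre.
Things that resemble listed ones, but are neither listed nor needed, are in the scene too. Leave any brown look-alike of the tin_a alone.

How it is judged:
On the way, in this order (a step that is already met when the one before it is completed fails the run):
1. one tin is lifted just clear of the bench and held (underside 4 to 80 mm up) (((height (world z) of tin_a between 0.004 and 0.08 m and contact force between tin_a and the fingers above 1 N and linear speed of tin_a below 0.2 m/s) or (height (world z) of tin_b between 0.004 and 0.08 m and contact force between tin_b and the fingers above 1 N and linear speed of tin_b below 0.2 m/s))), for 0.3 s.
2. a tin has pushed the pin of a lane in (value of joint any of pin_full, pin_used above 0.006 m), for 0.1 s.
At the end, for the whole second after the job is handed in: Full tin on the green lane's floor, used-up tin on the yellow's (pressing on it over / under 3.8 N), upright within 0.1 rad, at rest, at the stops (lane x -16 to +36 mm, within 10 mm of the middle), both red pins in by over 6 of 8 mm (value of joint each of pin_full, pin_used above 0.006 m and ((x of tin_a in the frame of lane_full between -0.016 and 0.036 m and y of tin_a in the frame of lane_full between -0.01 and 0.01 m and angle between each of tin_a, tin_b's own z axis and vertical below 0.1 rad and linear speed of each of tin_a, tin_b below 0.01 m/s and contact force between tin_a and lane_full above 3.8 N and z of tin_a in the frame of lane_full below 0.009 m and x of tin_b in the frame of lane_used between -0.016 and 0.036 m and y of tin_b in the frame of lane_used between -0.01 and 0.01 m and contact force between tin_b and lane_used below 3.8 N and z of tin_b in the frame of lane_used below 0.009 m) or (x of tin_b in the frame of lane_full between -0.016 and 0.036 m and y of tin_b in the frame of lane_full between -0.01 and 0.01 m and angle between each of tin_b, tin_a's own z axis and vertical below 0.1 rad and linear speed of each of tin_b, tin_a below 0.01 m/s and contact force between tin_b and lane_full above 3.8 N and z of tin_b in the frame of lane_full below 0.009 m and x of tin_a in the frame of lane_used between -0.016 and 0.036 m and y of tin_a in the frame of lane_used between -0.01 and 0.01 m and contact force between tin_a and lane_used below 3.8 N and z of tin_a in the frame of lane_used below 0.009 m))); the robot touches nothing.
It fails at once if a tin is pressed or knocked against a lane, its stop or its pin with more than 35 N (contact force between any of tin_a, tin_b and lane_full above 35 N or contact force between any of tin_a, tin_b and lane_used above 35 N).
It fails at once if the fingers or arm press on a lane, its stop or its pin with more than 35 N (contact force between any of the arm, the fingers and lane_full above 35 N or contact force between any of the arm, the fingers and lane_used above 35 N).
It fails at once if a stop block is shoved back more than 3 mm (value of joint any of block_full, block_used above 0.003 m).
It fails at once if a tin is tipped more than 0.6 rad (angle between any of tin_a, tin_b's own z axis and vertical above 0.6 rad).
It fails at once if a bystander is moved more than 30 mm (distance of any of flux_bottle, spool, brush from where it was at the start of the episode above 0.03 m).
It also fails if it takes over 72 s, if anything falls off the work surface, if the arm or the gripper's body presses on something with over 40 N, if the wrist force passes 120 N, or if a joint passes its speed limit or range.

### The arm

A 6-joint arm with a two-finger parallel gripper is mounted at the origin on the work surface. World frame = base frame: x ahead of the robot, y to its left, z up, the work surface at z = 0. Lengths are in m, angles in rad, forces in N, time in s.
With the tool pointing down it reaches from about 0.325 to 0.925 m from the base axis. Payload 3.1 kg.
Tool frame: the origin (TCP) lies at the very end of the fingers, on their centre line; the grasp point (between the pads) lies 19 mm behind it (robot.hold_point_z is the distance from the TCP to the grasp point, in m); z points along the fingers, y is the line along which they close (so a half turn about z gives the same grasp; the last joint's range is limited). The gripper opens to 85 mm and grips with 20 to 120 N. Pads are 22 mm wide; open, the fingers measure 114 mm over their backs; the gripper's body (76 mm by 85 mm) begins 54 mm behind the grasp point. The pads swing forward as they close: fully open they stand 13 mm farther back than shut.
Start: joints at [1.218, 0.217, 1.613, -0, 1.311, -0.112], TCP at [0.149, 0.607, 0.202] pointing down, gripper open.
Joint ranges: [-2.75, 2.75], [-0.78, 2.1], [0.31, 2.55], [-1.13, 4.27], [0.13, 2.63], [-2.58, 2.58]. Speed limits (rad/s): [2.79, 2.79, 3.14, 3.14, 3.14, 3.14].

### API

Orientations are given as a rotation vector (axis times angle).
In Python, from station import robot gives the robot as it stands.
- The arm moves only by the tool send_rows, never from a script. Its arguments are lists of equal length, an entry for each row: "grip": the gripper's target within -1 to 1 (shut at 1, half-way at 0, fully open at -1); "slide": the shift along the tool's x, y, z in mm, a list of three; "roll": the turn about the tool's z in rad. In form: {"grip": [grip, ...], "slide": [[tx, ty, tz], ...], "roll": [roll, ...]}. A call has exactly 8 rows; each row is the pose to reach, as a shift and turn from the pose commanded when the call began, along the tool's axes at that moment; what a row does not reach only later rows make up. A row lasts 1/8 s, in which the tool goes at most 62.5 mm and 10.7 degrees, less where a joint would pass 70% of its speed; a pose out of reach is approached as far as the arm can. A call with a gripper value outside its range is refused whole. The fingers move at their own pace and stop on an object; "grip_force" is the grip in N (left out, the last holds). Time passes only in rows, so rows that repeat a pose let the fingers close, or fill a call up. It gives the time, the measured TCP pose, the force, the opening and the grip force at its end, in the units of the state.
- robot.sense(): the state, without advancing time (a new reading comes with each control period).
- robot.read_camera(name): name is "scene" or "top"; returns a dict with "color" (420x560x3 uint8, red, green, blue), "depth" (420x560 float32, m along the optical axis (not along the pixel's ray), 0 where there is no reading), "K" (3x3 intrinsics, pixels), "dist_coeffs" ([k1, k2, p1, p2, k3] as OpenCV has them; the pictures are not rectified), "rvec" (rotation vector, rad) and "tvec" (3), from world to camera coordinates, as OpenCV has them. Camera axes: x right, y down, z forward; pixel columns grow to the right and rows downward; lengths in m; the calibration is good to about 2 mm. A picture is of the moment at which its call begins.
- robot.finish_job(): hands the job in; it is judged then, once.
The state is a dict: "time_s": time; "qpos": joint angles; "joint_vel": joint speeds; "tau": joint torques, N m; "ee_pos": TCP position; "ee_rot": TCP orientation; "contact_force": force on the tool from outside, world axes, zero at the start; "wrist_torque": the same for the moment, N m; "gripper_width": finger opening in m; "finger_force": force on a finger pad.
Only numpy, scipy, OpenCV 4.12 (cv2) and the standard library are available. Lean on these libraries where they do the work, as an engineer would, in place of code of your own. Each camera call takes 0.05 s, during which the arm holds its last target. There are 200 camera calls.

## Working session

There is one attempt and no reset: what is moved stays moved. The work goes in short steps, Python scripts to look and compute and a tool call to move; the robot and the scene stay as the last step left them, time stands still between calls to the robot, and variables do not carry over. Pictures are saved under pics/ and viewed, at most 10 in all, crops included, and the job is handed in when it is done.

Besides the shell and the picture viewer there is one more tool, called after "Call:" as name(argument=value, ...) on one line, values as JSON. send_rows: Moves the arm, as the interface text tells. Its arguments: {"type":"object","properties":{"grip":{"type":"array"},"slide":{"type":"array"},"roll":{"type":"array"},"grip_force":{"type":"number"}},"required":["grip","slide","roll"]}

```bash
mkdir -p pics; ls; python3 - <<'E'
from station import robot
import cv2,pickle,numpy as np
d={n:robot.read_camera(n) for n in("scene","top")}
pickle.dump(d,open('cam.pkl','wb'))
for n in d: cv2.imwrite(f'pics/{n}0.png',d[n]["color"][:,:,::-1]); print(n,cv2.Rodrigues(d[n]["rvec"])[0].T@-np.array(d[n]["tvec"]).ravel())
print(robot.sense())
E
```

```text
pics
scene [0.87588828 0.37592143 0.86131754]
top [ 0.38211119 -0.01715293  1.07648294]
{'time_s': 0.1, 'qpos': array([ 1.21778415e+00,  2.17702321e-01,  1.61481790e+00, -1.52597704e-05,
        1.31131755e+00, -1.12191900e-01]), 'joint_vel': array([-0.00204559, -0.00280829, -0.00313851, -0.00044595, -0.00015931,
       -0.00049584]), 'tau': array([-1.08236454e-03, -3.98070753e+01, -3.04970169e+01, -1.92197954e-04,
        4.18792537e-03, -1.48001999e-05]), 'ee_pos': array([0.14875286, 0.60618896, 0.2003612 ]), 'ee_rot': array([-0.37729939, -3.11834515,  0.00343644]), 'contact_force': array([-0.12181459,  0.45913897,  0.45530421]), 'wrist_torque': array([ 0.02336455, -0.01262618, -0.03226441]), 'finger_force': 0.0, 'gripper_width': 0.08578557985169201}
```

View pics/scene0.png

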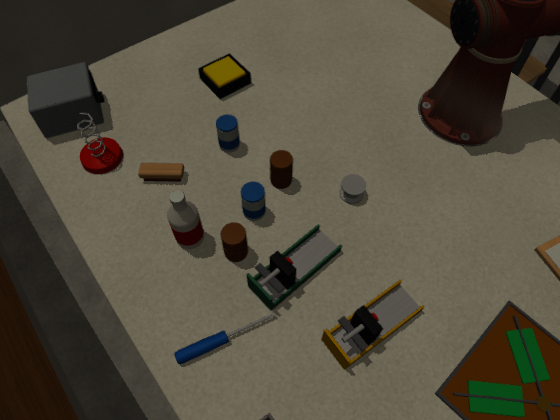

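View pics/top0.png

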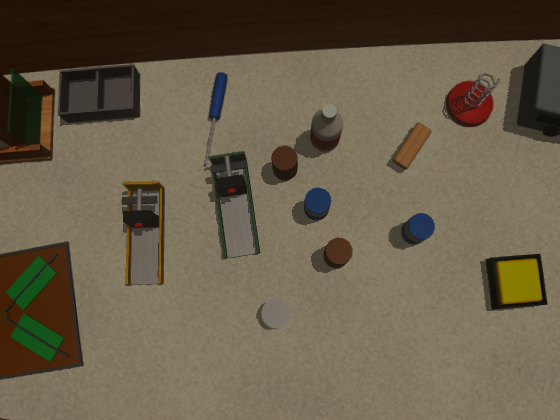

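The top view shows the candidates: blue-lidded tins at (317,204) and (418,228), and brown look-alikes at (285,163) and (338,253), which I leave alone. The green lane is near (236,205) and the yellow lane near (144,235). Each lane has its black stop toward the image top and its open front toward the bottom.

```bash
cat > h.py <<'E'
import cv2,numpy as np
def cast(d,uv,z):
    uv=np.float64(uv).reshape(-1,1,2)
    n=cv2.undistortPoints(uv,d["K"],np.float64(d["dist_coeffs"])).reshape(-1,2)
    R=cv2.Rodrigues(np.float64(d["rvec"]))[0];c=-R.T@np.float64(d["tvec"]).ravel()
    r=np.c_[n,np.ones(len(n))]@R
    return c+r*((z-c[2])/r[:,2])[:,None]
def world(d):
    h,w=d["depth"].shape;u,v=np.meshgrid(np.arange(w),np.arange(h))
    n=cv2.undistortPoints(np.float64(np.stack([u,v],-1)).reshape(-1,1,2),d["K"],np.float64(d["dist_coeffs"])).reshape(-1,2)
    R=cv2.Rodrigues(np.float64(d["rvec"]))[0]
    return ((np.c_[n,np.ones(len(n))]*d["depth"].reshape(-1,1)-np.float64(d["tvec"]).ravel())@R).reshape(h,w,3)
E
cat > m.py <<'E'
from h import *
import pickle
D=pickle.load(open('cam.pkl','rb'))
for n,d in D.items():
    W=world(d);hsv=cv2.cvtColor(d["color"],cv2.COLOR_RGB2HSV);H,S,V=cv2.split(hsv);z=W[...,2]
    def comps(m,a):
        k,l,s,c=cv2.connectedComponentsWithStats(m.astype(np.uint8))
        return [(l==i,s[i,4]) for i in range(1,k) if s[i,4]>=a]
    # tins: blue at lid height
    for m,a in comps((H>100)&(H<125)&(S>120)&(V>50)&(z>.07)&(z<.09),60):
        c,r=cv2.minEnclosingCircle(np.argwhere(m)[:,::-1].astype(np.float32))
        print(n,'tin',np.round(c,1),round(r,1),cast(d,c,.08).round(4),'depthmean',W[m].mean(0).round(4))
    for nm,(lo,hi) in dict(green=(50,95),yellow=(18,34)).items():
        for m,a in comps((H>=lo)&(H<=hi)&(S>110)&(V>30)&(z>.015)&(z<.032),20):
            uv=np.argwhere(m)[:,::-1]; p=cast(d,uv,.024)[:,:2]
            (c,s,an)=cv2.minAreaRect(p.astype(np.float32)*1000)
            print(n,nm,a,uv.mean(0).round(),np.round(c,1),np.round(s,1),round(an,2))
    for m,a in comps(((H<8)|(H>172))&(S>150)&(V>60)&(z>.04)&(z<.075),6):
        print(n,'red',a,np.argwhere(m).mean(0)[::-1].round(1),W[m].mean(0).round(4))
E
python3 m.py
```

```text
scene tin [226. 122.] 10.2 [[ 0.5376 -0.2671  0.08  ]] depthmean [ 0.5373 -0.2667  0.0795]
scene tin [252.1 191. ] 11.3 [[ 0.5994 -0.0771  0.08  ]] depthmean [ 0.5992 -0.0774  0.0791]
scene green 76 [300. 240.] [569.6  48.3] [101.5   3.4] 5.03
scene green 96 [319. 264.] [571.1 113.7] [116.6   3.6] 4.96
scene yellow 122 [384. 293.] [515.2 237.5] [ 6.1 91.6] 87.38
scene yellow 378 [374. 338.] [578.2 295.9] [ 66.3 207.1] 69.26
scene yellow 22 [350. 317.] [596.9 233.6] [ 5.7 16.6] 85.9
scene yellow 42 [334. 328.] [635.  232.2] [ 6.  25.5] 87.75
scene red 18 [288.8 259.4] [0.63   0.0855 0.0676]
scene red 17 [374.5 315.8] [0.5762 0.2663 0.0679]
top tin [317.5 200. ] 12.9 [[ 0.5954 -0.0776  0.08  ]] depthmean [ 0.5954 -0.0776  0.0802]
top tin [421.1 225.8] 12.8 [[ 0.5328 -0.2674  0.08  ]] depthmean [ 0.5329 -0.2672  0.0804]
top yellow 38 [131. 191.] [653.2 291.7] [13.2 24. ] 47.61
top yellow 306 [160. 236.] [561.3 234. ] [  8.1 190. ] 88.62
top yellow 20 [129. 207.] [619.4 294.7] [ 6.1 12.6] 89.47
top yellow 183 [128. 255.] [525.7 299.2] [  7.9 114.8] 87.31
top yellow 26 [496. 271.] [ 440.2 -419.6] [37.5  4. ] 2.69
top red 34 [231. 190.] [0.6289 0.0849 0.0684]
top red 33 [138.4 224.5] [0.5743 0.2649 0.0676]
```

```bash
cat > l.py <<'E'
from h import *
import pickle
D=pickle.load(open('cam.pkl','rb'))
for nm,(lo,hi),pin in (('green',(45,100),(.63,.085)),('yellow',(16,36),(.575,.266))):
  for n,d in D.items():
    W=world(d);H,S,V=cv2.split(cv2.cvtColor(d["color"],cv2.COLOR_RGB2HSV));z=W[...,2]
    m=(H>=lo)&(H<=hi)&(S>70)&(V>15)&(z>.019)&(z<.029)&(np.hypot(W[...,0]-pin[0]+.03,W[...,1]-pin[1])<.16)
    uv=np.argwhere(m)[:,::-1];p=cast(d,uv,.024)[:,:2]
    t={'green':np.radians(5),'yellow':np.radians(-2)}[nm]
    for _ in range(4):
        a=np.array([np.cos(t),np.sin(t)]);b=np.array([-a[1],a[0]])
        s=p@a-np.array(pin)@a;q=p@b-np.array(pin)@b
        L=(q>.022)&(q<.045)&(s<.06);Rr=(q<-.022)&(q>-.045)&(s<.06)
        fl=np.polyfit(s[L],q[L],1);fr=np.polyfit(s[Rr],q[Rr],1)
        t+=np.arctan((fl[0]+fr[0])/2)
    mid=(q[L].mean()+q[Rr].mean())/2
    front=[np.percentile(s[k],1) for k in (L,Rr)]
    for f in [np.mean(front)]:
        o=np.array(pin)+a*(f+.085)+b*mid
        print(nm,n,L.sum(),Rr.sum(),'yaw',np.degrees(t).round(2),np.round([fl[0],fr[0]],3),'q',q[L].mean().round(4),q[Rr].mean().round(4),'front',np.round(front,4),'max',s.max().round(3),'orig',o.round(4),'start',(o-.055*a).round(4))
E
python3 l.py
python3 - <<'E'
import cv2
a=cv2.imread('pics/top0.png')[140:300,90:450]
cv2.imwrite('pics/crop.png',cv2.resize(a,None,fx=2.2,fy=2.2,interpolation=2))
E
```

```text
green scene 181 127 yaw 5.07 [ 0.002 -0.002] q 0.0335 -0.0309 front [-0.1132 -0.1126] max 0.08 orig [0.6021 0.0838] start [0.5473 0.079 ]
green top 175 198 yaw 5.02 [ 0.002 -0.002] q 0.033 -0.0321 front [-0.1187 -0.1172] max 0.069 orig [0.5971 0.0826] start [0.5423 0.0778]
yellow scene 241 150 yaw -2.17 [ 0.01 -0.01] q 0.0333 -0.0316 front [-0.1041 -0.1037] max 0.091 orig [0.5562 0.2675] start [0.5012 0.2696]
yellow top 200 269 yaw -2.26 [-0.004  0.004] q 0.0319 -0.0323 front [-0.1079 -0.1073] max 0.084 orig [0.5524 0.2667] start [0.4974 0.2688]
```

View pics/crop.png

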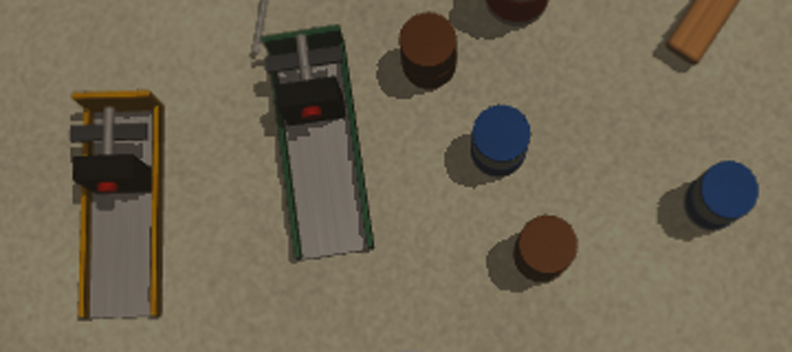

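The crop shows both blue-lidded tins clear of the brown look-alikes, at crop (500,133) and (728,190). I'll go to the near tin at about (0.597, -0.0775).

```bash
cat > go.py <<'E'
import sys,numpy as np
from scipy.spatial.transform import Rotation as Ro
from station import robot
s=robot.sense();R=Ro.from_rotvec(s["ee_rot"]).as_matrix();p=np.array(s["ee_pos"])
yaw=np.degrees(np.arctan2(R[1,0],R[0,0]))
print('t',round(s["time_s"],2),'p',p.round(4),'yaw',yaw.round(2),'tilt',R[2].round(4),'F',np.round(s["contact_force"],2),'w',round(s["gripper_width"],4),'ff',round(s["finger_force"],1))
for a in sys.argv[1:]:
    x,y,z,w=map(float,a.split(','))
    dy=(w-yaw+180)%360-180
    print(a,'slide mm',(R.T@(np.array([x,y,z])-p)*1000).round(1),'roll',np.radians(-dy).round(4))
E
python3 go.py .597,-.0775,.16,185 .597,-.0775,.035,185
```

```text
t 0.1 p [0.1488 0.6062 0.2004] yaw 166.2 tilt [ 2.0e-04 -2.2e-03 -1.0e+00] F [-0.12  0.46  0.46] w 0.0858 ff 0.0
.597,-.0775,.16,185 slide mm [-598.4 -557.    41.5] roll -0.3281
.597,-.0775,.035,185 slide mm [-598.4 -556.7  166.5] roll -0.3281
```

Call:
send_rows(grip=[-1, -1, -1, -1, -1, -1, -1, -1], slide=[[-40, -37, 0], [-80, -74, 0], [-120, -111, 0], [-160, -148, 0], [-200, -185, 0], [-240, -222, 0], [-280, -259, 0], [-320, -296, 0]], roll=[-0.04, -0.08, -0.12, -0.16, -0.2, -0.24, -0.28, -0.328], grip_force=40)

```text
time_s: 1.1
ee_pos: [0.3896, 0.2416, 0.2013]
ee_rot: [0.14, -3.138, -0.0]
contact_force: [1.1, 1.1, -1.5]
gripper_width: 0.0855
finger_force: 0.0
```

```bash
python3 go.py .597,-.0775,.16,185 .597,-.0775,.035,185
```

```text
t 1.1 p [0.3896 0.2416 0.2013] yaw -174.9 tilt [ 2.e-04  0.e+00 -1.e+00] F [ 1.07  1.11 -1.5 ] w 0.0855 ff 0.0
.597,-.0775,.16,185 slide mm [-178.2 -336.2   41.3] roll 0.0017
.597,-.0775,.035,185 slide mm [-178.3 -336.2  166.3] roll 0.0017
```

Call:
send_rows(grip=[-1, -1, -1, -1, -1, -1, -1, -1], slide=[[-26, -50, 0], [-52, -100, 0], [-78, -150, 0], [-105, -200, 0], [-132, -250, 0], [-160, -300, 20], [-178, -336, 40], [-178, -336, 40]], roll=[0, 0, 0, 0, 0, 0, 0, 0])

```text
time_s: 2.1
ee_pos: [0.5947, -0.0782, 0.1584]
ee_rot: [0.131, -3.134, -0.002]
contact_force: [-0.5, -0.0, 0.3]
gripper_width: 0.0853
finger_force: 0.0
```

```bash
python3 go.py .597,-.0775,.035,185
```

```text
t 2.1 p [ 0.5947 -0.0782  0.1584] yaw -175.21 tilt [ 0.005   0.0013 -1.    ] F [-0.55 -0.03  0.25] w 0.0853 ff 0.0
.597,-.0775,.035,185 slide mm [ -2.9   0.3 123.4] roll -0.0037
```

Call:
send_rows(grip=[-1, -1, -1, -1, -1, -1, -1, -1], slide=[[-2, 0, 25], [-2, 0, 50], [-2, 0, 75], [-2, 0, 95], [-2, 0, 110], [-2, 0, 120], [-2, 0, 123], [-2, 0, 123]], roll=[0, 0, 0, 0, 0, 0, 0, 0])

```text
time_s: 3.1
ee_pos: [0.5982, -0.076, 0.0389]
ee_rot: [-0.137, 3.138, -0.0]
contact_force: [0.5, -0.2, 0.9]
gripper_width: 0.0855
finger_force: 0.0
```

Call:
send_rows(grip=[0, 0.3, 0.5, 0.7, 1, 1, 1, 1], slide=[[0, 0, 0], [0, 0, 0], [0, 0, 0], [0, 0, 0], [0, 0, 0], [0, 0, 0], [0, 0, 0], [0, 0, 0]], roll=[0, 0, 0, 0, 0, 0, 0, 0])

```text
time_s: 4.1
ee_pos: [0.5987, -0.0761, 0.0397]
ee_rot: [-0.137, 3.137, -0.001]
contact_force: [-0.7, 0.4, 5.2]
gripper_width: 0.0484
finger_force: 41.3
```

```bash
python3 go.py .597,-.0775,.035,185
```

```text
t 4.1 p [ 0.5987 -0.0761  0.0397] yaw -175.0 tilt [-1.7e-03 -7.0e-04 -1.0e+00] F [-0.67  0.36  5.16] w 0.0484 ff 41.3
.597,-.0775,.035,185 slide mm [ 1.8 -1.2  4.7] roll 0.0
```

Call:
send_rows(grip=[1, 1, 1, 1, 1, 1, 1, 1], slide=[[0, 0, -8], [0, 0, -18], [0, 0, -28], [0, 0, -30], [0, 0, -30], [0, 0, -30], [0, 0, -30], [0, 0, -30]], roll=[0, 0, 0, 0, 0, 0, 0, 0])

```text
time_s: 5.1
ee_pos: [0.5976, -0.0758, 0.0683]
ee_rot: [0.137, -3.138, -0.0]
contact_force: [0.2, 0.3, -2.2]
gripper_width: 0.0479
finger_force: 41.6
```

```bash
python3 go.py .545,.078,.16,185.05 .499,.269,.16,177.8
```

```text
t 5.1 p [ 0.5976 -0.0758  0.0683] yaw -175.01 tilt [ 5.e-04  2.e-04 -1.e+00] F [ 0.15  0.33 -2.17] w 0.0479 ff 41.6
.545,.078,.16,185.05 slide mm [ 39.  157.8 -91.7] roll -0.001
.499,.269,.16,177.8 slide mm [ 68.2 352.1 -91.6] roll 0.1255
```

Call:
send_rows(grip=[1, 1, 1, 1, 1, 1, 1, 1], slide=[[0, 0, -20], [0, 0, -50], [0, 0, -80], [5, 20, -92], [15, 60, -92], [25, 110, -92], [35, 160, -92], [40, 200, -92]], roll=[0, 0, 0, 0.02, 0.04, 0.06, 0.09, 0.1255])

```text
time_s: 6.1
ee_pos: [0.5403, 0.1218, 0.1625]
ee_rot: [0.061, 3.139, 0.001]
contact_force: [0.8, -0.6, -1.3]
gripper_width: 0.0479
finger_force: 41.7
```

Call:
send_rows(grip=[1, 1, 1, 1, 1, 1, 1, 1], slide=[[9, 40, 0], [15, 75, 0], [20, 110, 0], [26, 140, 0], [28, 152, 0], [28, 152, 0], [28, 152, 0], [28, 152, 0]], roll=[0, 0, 0, 0, 0, 0, 0, 0])

```text
time_s: 7.1
ee_pos: [0.5186, 0.2718, 0.1606]
ee_rot: [-0.062, -3.141, 0.001]
contact_force: [0.8, 1.3, -1.2]
gripper_width: 0.0476
finger_force: 41.7
```

```bash
python3 go.py .499,.269,.16,177.8; python3 - <<'E'
from station import robot
import cv2,pickle
f=[]
d={}
for i in range(4):
    d[("scene","top")[i%2]]=robot.read_camera(("scene","top")[i%2]); f.append(robot.sense()["contact_force"].round(2).tolist())
print(f)
pickle.dump(d,open('cam.pkl','wb'))
E
python3 m.py | grep tin
```

```text
t 7.1 p [0.5186 0.2718 0.1606] yaw 177.73 tilt [ 1.e-04 -4.e-04 -1.e+00] F [ 0.77  1.26 -1.16] w 0.0476 ff 41.7
.499,.269,.16,177.8 slide mm [19.5 -3.6  0.6] roll -0.0013
[[0.23, -0.26, -1.07], [-0.16, 1.16, -1.11], [-0.21, 0.87, -1.33], [0.06, 0.03, -2.52]]
scene tin [226.1 122.3] 10.2 [[ 0.538  -0.2662  0.08  ]] depthmean [ 0.5376 -0.2665  0.0794]
top tin [421.1 225.8] 12.8 [[ 0.5328 -0.2674  0.08  ]] depthmean [ 0.5328 -0.2672  0.0805]
```

Call:
send_rows(grip=[1, 1, 1, 1, 1, 1, 1, 1], slide=[[10, -2, 0], [19, -4, 0], [19, -4, 20], [19, -4, 45], [19, -4, 70], [19, -4, 95], [19, -4, 100], [19, -4, 100]], roll=[0, 0, 0, 0, 0, 0, 0, 0])

```text
time_s: 8.3
ee_pos: [0.4988, 0.2695, 0.0599]
ee_rot: [-0.06, -3.14, 0.001]
contact_force: [-0.1, 0.1, -0.8]
gripper_width: 0.0477
finger_force: 41.7
```

```bash
python3 go.py .499,.269,.046,177.8; python3 - <<'E'
from station import robot
import cv2,pickle
from h import *
d=robot.read_camera("scene"); d2=robot.read_camera("top")
a=d["color"][260:380,290:450,::-1];b=d2["color"][160:300,90:210,::-1]
a=cv2.resize(a,(560,420),interpolation=2);b=cv2.resize(b,(240,280))
c=np.zeros((420,800,3),np.uint8);c[:,:560]=a;c[:280,560:]=b
cv2.imwrite('pics/set1.png',c)
E
```

```text
t 8.3 p [0.4988 0.2695 0.0599] yaw 177.81 tilt [ 1.1e-03 -5.0e-04 -1.0e+00] F [-0.07  0.14 -0.76] w 0.0477 ff 41.7
.499,.269,.046,177.8 slide mm [-0.3 -0.5 13.9] roll 0.0002
```

View pics/set1.png

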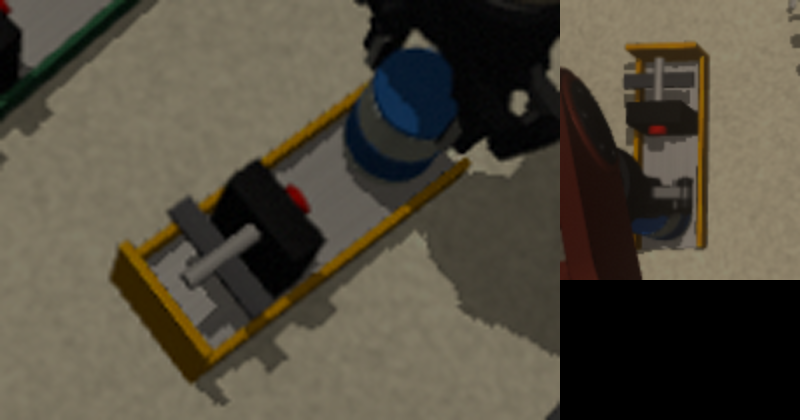

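The tin hangs centred over the yellow lane's front, with its lid at (415,85) in the crop and the red pin clear at (297,197). Lowering it now.

Call:
send_rows(grip=[1, 1, 1, 1, 1, 1, 1, 1], slide=[[0, 0, 5], [0, 0, 9], [0, 0, 11], [0, 0, 12], [0, 0, 13], [0, 0, 13.5], [0, 0, 13.5], [0, 0, 13.5]], roll=[0, 0, 0, 0, 0, 0, 0, 0])

```text
time_s: 9.4
ee_pos: [0.4993, 0.2697, 0.0472]
ee_rot: [0.06, 3.141, 0.0]
contact_force: [-0.0, 0.0, -1.3]
gripper_width: 0.0481
finger_force: 41.7
```

```bash
python3 go.py .499,.269,.046,177.8
```

```text
t 9.4 p [0.4993 0.2697 0.0472] yaw 177.81 tilt [-1.e-04  1.e-04 -1.e+00] F [-0.03  0.05 -1.32] w 0.0481 ff 41.7
.499,.269,.046,177.8 slide mm [ 0.3 -0.7  1.2] roll 0.0001
```

Call:
send_rows(grip=[1, 1, 1, 1, 1, 1, 1, 1], slide=[[0, 0, 0.5], [0, 0, 1], [0, 0, 1.5], [0, 0, 2], [0, 0, 2], [0, 0, 2], [0, 0, 2], [0, 0, 2]], roll=[0, 0, 0, 0, 0, 0, 0, 0])

```text
time_s: 10.4
ee_pos: [0.4996, 0.2696, 0.0457]
ee_rot: [0.06, 3.14, 0.0]
contact_force: [-0.6, -1.7, 5.4]
gripper_width: 0.0481
finger_force: 42.2
```

```bash
python3 go.py .499,.269,.046,177.8
```

```text
t 10.4 p [0.4996 0.2696 0.0457] yaw 177.81 tilt [-7.e-04  0.e+00 -1.e+00] F [-0.65 -1.74  5.41] w 0.0481 ff 42.2
.499,.269,.046,177.8 slide mm [ 0.6 -0.6 -0.3] roll 0.0002
```

Call:
send_rows(grip=[1, 1, 1, 1, 1, 1, 1, 1], slide=[[0, 0, -0.4], [-5, 0, -0.4], [-11, 0, -0.4], [-18, 0, -0.4], [-25, 0, -0.4], [-31, 0, -0.4], [-35, 0, -0.4], [-35, 0, -0.4]], roll=[0, 0, 0, 0, 0, 0, 0, 0])

```text
time_s: 11.4
ee_pos: [0.5345, 0.2687, 0.0462]
ee_rot: [-0.061, -3.141, -0.001]
contact_force: [-0.7, -1.2, 6.9]
gripper_width: 0.0478
finger_force: 44.2
```

```bash
python3 go.py .554,.2675,.046,177.8
```

```text
t 11.4 p [0.5345 0.2687 0.0462] yaw 177.79 tilt [ 3.e-04  7.e-04 -1.e+00] F [-0.75 -1.17  6.94] w 0.0478 ff 44.2
.554,.2675,.046,177.8 slide mm [-19.6  -0.5   0.2] roll -0.0002
```

Call:
send_rows(grip=[1, 1, 1, 1, 1, 1, 1, 1], slide=[[0, 0, -0.5], [-2, 0, -0.5], [-4, 0, -0.5], [-6, 0, -0.5], [-8, 0, -0.5], [-10, 0, -0.5], [-10, 0, -0.5], [-10, 0, -0.5]], roll=[0, 0, 0, 0, 0, 0, 0, 0])

```text
time_s: 12.4
ee_pos: [0.544, 0.2677, 0.0457]
ee_rot: [-0.06, -3.141, 0.001]
contact_force: [-2.0, 0.4, 2.3]
gripper_width: 0.0478
finger_force: 43.8
```

```bash
python3 go.py
```

```text
t 12.4 p [0.544  0.2677 0.0457] yaw 177.81 tilt [ 4.e-04 -3.e-04 -1.e+00] F [-2.04  0.43  2.26] w 0.0478 ff 43.8
```

Call:
send_rows(grip=[1, 1, 1, 1, 1, 1, 1, 1], slide=[[-1, 0, 0], [-2, 0, 0], [-3, 0, 0], [-4, 0, 0], [-4, 0, 0], [-4, 0, 0], [-4, 0, 0], [-4, 0, 0]], roll=[0, 0, 0, 0, 0, 0, 0, 0])

```text
time_s: 13.4
ee_pos: [0.5482, 0.2678, 0.046]
ee_rot: [0.06, 3.141, -0.0]
contact_force: [-1.1, -0.7, 0.4]
gripper_width: 0.0479
finger_force: 43.8
```

Call:
send_rows(grip=[1, 1, 1, 1, 1, 1, 1, 1], slide=[[-1, 0, 0], [-2, 0, 0], [-3, 0, 0], [-3, 0, 0], [-3, 0, 0], [-3, 0, 0], [-3, 0, 0], [-3, 0, 0]], roll=[0, 0, 0, 0, 0, 0, 0, 0])

```text
time_s: 14.4
ee_pos: [0.5512, 0.2676, 0.046]
ee_rot: [0.06, 3.141, 0.0]
contact_force: [-0.5, 0.6, 1.0]
gripper_width: 0.0475
finger_force: 43.8
```

Call:
send_rows(grip=[1, 1, 1, 1, 1, 1, 1, 1], slide=[[-1, 0, 0], [-2, 0, 0], [-3, 0, 0], [-3, 0, 0], [-3, 0, 0], [-3, 0, 0], [-3, 0, 0], [-3, 0, 0]], roll=[0, 0, 0, 0, 0, 0, 0, 0])

```text
time_s: 15.4
ee_pos: [0.5542, 0.2675, 0.046]
ee_rot: [0.06, 3.141, -0.0]
contact_force: [-0.6, -0.1, 0.9]
gripper_width: 0.0478
finger_force: 43.8
```

```bash
python3 go.py;  python3 - <<'E'
from station import robot
import cv2,pickle
from h import *
d=robot.read_camera("scene")
a=d["color"][260:380,290:450,::-1]
cv2.imwrite('pics/set2.png',cv2.resize(a,(560,420),interpolation=2))
E
```

```text
t 15.4 p [0.5542 0.2675 0.046 ] yaw 177.81 tilt [-1.e-04 -0.e+00 -1.e+00] F [-0.63 -0.08  0.94] w 0.0478 ff 43.8
```

View pics/set2.png

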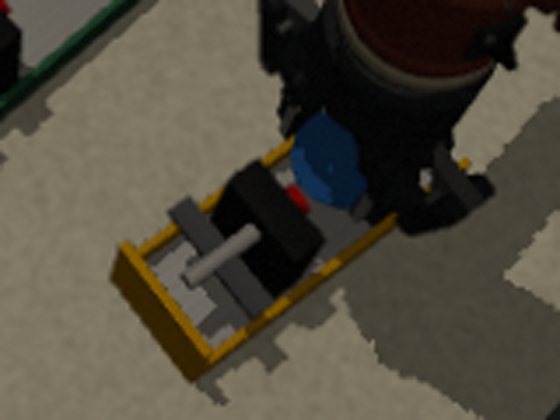

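The tin's edge near (305,165) is almost at the red pin at (297,197), with a few mm still to go.

Call:
send_rows(grip=[1, 1, 1, 1, 1, 1, 1, 1], slide=[[-1, 0, 0], [-2, 0, 0], [-3, 0, 0], [-3, 0, 0], [-3, 0, 0], [-3, 0, 0], [-3, 0, 0], [-3, 0, 0]], roll=[0, 0, 0, 0, 0, 0, 0, 0])

```text
time_s: 16.45
ee_pos: [0.5564, 0.2674, 0.0458]
ee_rot: [-0.06, -3.14, 0.0]
contact_force: [-5.1, -0.0, 2.0]
gripper_width: 0.0475
finger_force: 43.8
```

Call:
send_rows(grip=[1, 1, 1, 1, 1, 1, 1, 1], slide=[[-0.5, 0, 0], [-1, 0, 0], [-1.5, 0, 0], [-2, 0, 0], [-2, 0, 0], [-2, 0, 0], [-2, 0, 0], [-2, 0, 0]], roll=[0, 0, 0, 0, 0, 0, 0, 0])

```text
time_s: 17.45
ee_pos: [0.5582, 0.2673, 0.0457]
ee_rot: [-0.06, -3.139, 0.0]
contact_force: [-5.7, 0.3, 2.0]
gripper_width: 0.0481
finger_force: 43.8
```

Call:
send_rows(grip=[1, 1, 1, 1, 1, 1, 1, 1], slide=[[-0.5, 0, 0], [-1, 0, 0], [-1.5, 0, 0], [-2, 0, 0], [-2.5, 0, 0], [-2.5, 0, 0], [-2.5, 0, 0], [-2.5, 0, 0]], roll=[0, 0, 0, 0, 0, 0, 0, 0])

```text
time_s: 18.45
ee_pos: [0.5607, 0.2672, 0.0457]
ee_rot: [-0.06, -3.139, 0.0]
contact_force: [-5.0, 0.6, 1.8]
gripper_width: 0.0479
finger_force: 43.8
```

Call:
send_rows(grip=[1, 1, 1, 1, 1, 1, 1, 1], slide=[[-0.4, 0, 0], [-0.8, 0, 0], [-1, 0, 0], [-1, 0, 0], [-1, 0, 0], [-1, 0, 0], [-1, 0, 0], [-1, 0, 0]], roll=[0, 0, 0, 0, 0, 0, 0, 0])

```text
time_s: 19.45
ee_pos: [0.561, 0.2672, 0.0457]
ee_rot: [-0.06, -3.138, 0.001]
contact_force: [-7.4, 0.6, 3.7]
gripper_width: 0.048
finger_force: 43.8
```

Call:
send_rows(grip=[1, 1, 1, 1, 1, 1, 1, 1], slide=[[-0.4, 0, 0], [-0.8, 0, 0], [-1, 0, 0], [-1, 0, 0], [-1, 0, 0], [-1, 0, 0], [-1, 0, 0], [-1, 0, 0]], roll=[0, 0, 0, 0, 0, 0, 0, 0])

```text
time_s: 20.45
ee_pos: [0.5612, 0.2672, 0.0456]
ee_rot: [-0.06, -3.136, 0.001]
contact_force: [-8.8, -0.7, 5.0]
gripper_width: 0.0479
finger_force: 43.9
```

```bash
python3 go.py
```

```text
t 20.45 p [0.5612 0.2672 0.0456] yaw 177.81 tilt [ 5.3e-03 -8.0e-04 -1.0e+00] F [-8.8  -0.7   4.98] w 0.0479 ff 43.9
```

The force is rising with no motion, so the pin is flush and the tin is on the block. I'll relax, release and retreat.

Call:
send_rows(grip=[1, 1, 1, 0.3, -0.3, -1, -1, -1], slide=[[0.5, 0, 0], [1, 0, 0], [1.5, 0, 0], [1.5, 0, 0], [1.5, 0, 0], [1.5, 0, 0], [1.5, 0, 0], [1.5, 0, 0]], roll=[0, 0, 0, 0, 0, 0, 0, 0])

```text
time_s: 21.45
ee_pos: [0.5627, 0.2672, 0.0462]
ee_rot: [0.06, 3.14, 0.0]
contact_force: [0.1, 0.5, -0.5]
gripper_width: 0.0854
finger_force: 0.0
```

```bash
python3 go.py .535,-.267,.16,185; cat > chk.py <<'E'
from station import robot
import cv2,pickle,sys
d={n:robot.read_camera(n) for n in("scene","top")}
pickle.dump(d,open('cam.pkl','wb'))
E
python3 chk.py; python3 m.py|egrep 'tin|red'
```

```text
t 21.45 p [0.5627 0.2672 0.0462] yaw 177.8 tilt [-1.e-03  2.e-04 -1.e+00] F [ 0.09  0.51 -0.5 ] w 0.0854 ff 0.0
.535,-.267,.16,185 slide mm [   7.1 -534.8 -113.9] roll -0.1256
scene tin [226. 122.] 10.2 [[ 0.5376 -0.2671  0.08  ]] depthmean [ 0.5378 -0.2661  0.0794]
scene red 19 [288.9 259.5] [0.6302 0.086  0.068 ]
top tin [421.1 225.8] 12.8 [[ 0.5328 -0.2674  0.08  ]] depthmean [ 0.5329 -0.2672  0.0805]
top tin [137.  253.5] 11.5 [[0.5174 0.2649 0.08  ]] depthmean [0.5166 0.2598 0.0876]
top red 35 [231.  190.1] [0.6287 0.0849 0.0685]
```

Call:
send_rows(grip=[-1, -1, -1, -1, -1, -1, -1, -1], slide=[[0, 0, -15], [0, 0, -40], [0, 0, -75], [0, 0, -110], [0, -30, -130], [0, -80, -130], [0, -130, -130], [0, -180, -130]], roll=[0, 0, 0, 0, -0.03, -0.06, -0.09, -0.126])

```text
time_s: 22.55
ee_pos: [0.5556, 0.086, 0.1776]
ee_rot: [-0.14, 3.136, -0.0]
contact_force: [-0.2, 0.1, -0.3]
gripper_width: 0.0852
finger_force: 0.0
```

```bash
python3 go.py .535,-.267,.16,185; python3 chk.py; python3 m.py|egrep 'tin|red'; python3 - <<'E'
import pickle,cv2
d=pickle.load(open('cam.pkl','rb'))
cv2.imwrite('pics/y.png',cv2.resize(d["scene"]["color"][260:380,290:450,::-1],(560,420),interpolation=2))
E
```

```text
t 22.55 p [0.5556 0.086  0.1776] yaw -174.88 tilt [-2.4e-03 -3.0e-04 -1.0e+00] F [-0.15  0.1  -0.28] w 0.0852 ff 0.0
.535,-.267,.16,185 slide mm [  52.1 -349.7   17.6] roll 0.0022
scene tin [226.1 122.3] 10.2 [[ 0.538  -0.2662  0.08  ]] depthmean [ 0.5378 -0.2661  0.0793]
scene red 19 [288.9 259.5] [0.63   0.0857 0.0673]
top tin [421.1 225.8] 12.8 [[ 0.5328 -0.2674  0.08  ]] depthmean [ 0.5329 -0.2672  0.0805]
```

View pics/y.png

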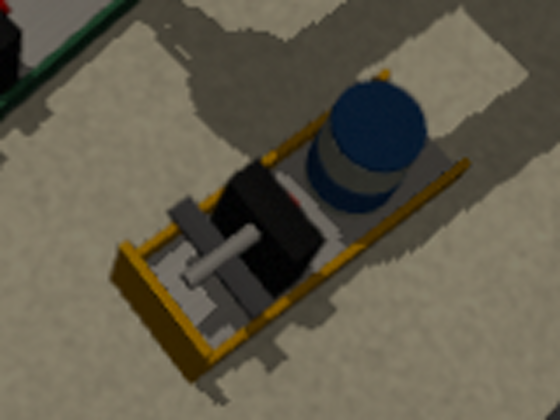

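The tin now stands away from the block, at crop (378,125), with little red left visible at (297,200). I'll measure where it is.

```bash
cat > t.py <<'E'
from h import *
import pickle
D=pickle.load(open('cam.pkl','rb'))
for n,d in D.items():
    W=world(d);H,S,V=cv2.split(cv2.cvtColor(d["color"],cv2.COLOR_RGB2HSV));z=W[...,2]
    m=((H>95)&(H<130)&(S>90)&(V>20)&(z>.078)&(z<.097)).astype(np.uint8)
    k,l,s,c=cv2.connectedComponentsWithStats(m)
    for i in range(1,k):
        if s[i,4]>=60:
            cc,r=cv2.minEnclosingCircle(np.argwhere(l==i)[:,::-1].astype(np.float32))
            zz=W[l==i][:,2].mean(); P=W[l==i]; A=np.linalg.lstsq(np.c_[P[:,:2]-P[:,:2].mean(0),np.ones(len(P))],P[:,2],rcond=None)[0]
            print(n,np.round(cc,1),round(r,1),s[i,4],zz.round(4),cast(d,cc,.086).round(4),'slope',A[:2].round(3))
    m=((H<8)|(H>170))&(S>110)&(V>25)&(z>.04)&(z<.078)
    k,l,s,c=cv2.connectedComponentsWithStats(m.astype(np.uint8))
    for i in range(1,k):
        if s[i,4]>=4 and W[l==i][:,1].mean()>.03: print(n,'red',s[i,4],c[i].round(1),W[l==i].mean(0).round(4))
    # black block top front edge
    bt=(V<60)&(z>.071)&(z<.083)&(W[...,1]>.22)&(W[...,1]<.31)&(W[...,0]>.55)&(W[...,0]<.65)
    if bt.sum()>20: print(n,'blk',bt.sum(),np.percentile(W[bt][:,0],[3,97]).round(4))
E
python3 t.py
```

```text
scene [226.1 122. ] 10.3 225 0.0797 [[ 0.5399 -0.262   0.086 ]] slope [-0.005  0.   ]
scene [397.5 296. ] 13.9 546 0.0847 [[0.5251 0.2671 0.086 ]] slope [-0.018  0.004]
scene red 4 [457.2 117.5] [0.0801 0.0315 0.06  ]
scene red 7 [454.7 122.7] [0.0841 0.0329 0.0455]
scene red 27 [288.8 259.9] [0.631  0.0868 0.0687]
scene blk 381 [0.5822 0.6031]
top [420.9 225.9] 12.9 470 0.0808 [[ 0.5318 -0.2655  0.086 ]] slope [0.004 0.005]
top blk 33 [0.5805 0.6003]
```

```bash
python3 go.py .5225,.2683,.1776,177.8 .5225,.2683,.049,177.8
```

```text
t 22.65 p [0.5556 0.0831 0.1773] yaw -175.24 tilt [-0.0015 -0.0022 -1.    ] F [-0.07  1.43  0.89] w 0.0855 ff 0.0
.5225,.2683,.1776,177.8 slide mm [ 17.6 187.3  -0.7] roll 0.1215
.5225,.2683,.049,177.8 slide mm [ 17.8 187.6 127.9] roll 0.1215
```

Call:
send_rows(grip=[-1, -1, -1, -1, -1, -1, -1, -1], slide=[[5, 45, 0], [9, 90, 0], [13, 135, 0], [17, 170, 0], [18, 187, 0], [18, 187, 0], [18, 187, 20], [18, 187, 40]], roll=[0.02, 0.04, 0.07, 0.1, 0.125, 0.125, 0.125, 0.125])

```text
time_s: 23.65
ee_pos: [0.5207, 0.2711, 0.1344]
ee_rot: [-0.06, -3.14, 0.001]
contact_force: [-0.0, -0.9, 0.4]
gripper_width: 0.0854
finger_force: 0.0
```

```bash
python3 go.py .5225,.2683,.049,177.8;python3 chk.py;python3 t.py
```

```text
t 23.65 p [0.5207 0.2711 0.1344] yaw 177.81 tilt [ 6.e-04 -4.e-04 -1.e+00] F [-0.02 -0.87  0.42] w 0.0854 ff 0.0
.5225,.2683,.049,177.8 slide mm [-1.9 -2.7 85.4] roll 0.0002
scene [226.1 122.5] 10.2 213 0.0797 [[ 0.5408 -0.2607  0.086 ]] slope [-0.005 -0.004]
scene [397.4 296.1] 13.8 535 0.0848 [[0.5254 0.2671 0.086 ]] slope [-0.006  0.001]
scene red 5 [471.8 113.6] [0.0514 0.0484 0.07  ]
scene red 4 [476. 113.] [0.0438 0.0541 0.0722]
scene red 12 [471.5 119.3] [0.0478 0.0527 0.0517]
scene red 6 [478.2 117.8] [0.0343 0.0607 0.0554]
scene red 4 [463.5 120.2] [0.0585 0.0398 0.0439]
scene red 4 [480.5 122.5] [0.0353 0.0716 0.0492]
scene red 26 [289. 260.] [0.631  0.0871 0.0688]
scene red 4 [373.5 317. ] [0.5816 0.2677 0.0743]
scene blk 381 [0.5824 0.603 ]
top [421.1 225.9] 13.0 465 0.0807 [[ 0.5318 -0.2658  0.086 ]] slope [-0.004  0.007]
top [135.5 253. ] 12.7 255 0.0861 [[0.5177 0.266  0.086 ]] slope [-0.005  0.009]
top red 48 [231.  190.6] [0.6281 0.0851 0.0669]
top red 25 [138.  223.1] [0.5773 0.2658 0.0668]
top blk 334 [0.5789 0.5997]
```

Call:
send_rows(grip=[-1, -1, -1, -1, -1, -1, -1, -1], slide=[[-1, -2, 10], [-1, -3, 30], [-1, -3, 50], [-1, -3, 70], [-1, -3, 80], [-1, -3, 84], [-1, -3, 86], [-1, -3, 86]], roll=[0, 0, 0, 0, 0, 0, 0, 0])

```text
time_s: 24.75
ee_pos: [0.5224, 0.2693, 0.0506]
ee_rot: [0.058, 3.14, 0.001]
contact_force: [0.4, 0.0, 0.1]
gripper_width: 0.0851
finger_force: 0.0
```

Call:
send_rows(grip=[0, 0.3, 0.5, 0.7, 1, 1, 1, 1], slide=[[0, 0, 0], [0, 0, 0], [0, 0, 0], [0, 0, 0], [0, 0, 0], [0, 0, 0], [0, 0, 0], [0, 0, 0]], roll=[0, 0, 0, 0, 0, 0, 0, 0], grip_force=25)

```text
time_s: 25.75
ee_pos: [0.5226, 0.269, 0.0508]
ee_rot: [0.058, 3.14, 0.0]
contact_force: [-0.9, -1.9, 5.0]
gripper_width: 0.0482
finger_force: 25.7
```

```bash
python3 go.py;python3 chk.py;python3 t.py|egrep 'e \[3|top'
```

```text
t 25.75 p [0.5226 0.269  0.0508] yaw 177.87 tilt [-1.3e-03  1.0e-04 -1.0e+00] F [-0.86 -1.87  5.05] w 0.0482 ff 25.7
scene [397.5 296.5] 13.7 480 0.0855 [[0.5258 0.2678 0.086 ]] slope [-0.02  -0.014]
top [421.1 225.7] 13.0 468 0.0806 [[ 0.5321 -0.2659  0.086 ]] slope [ 0.006 -0.001]
top [136.5 258.7] 8.7 122 0.0868 [[0.507  0.2643 0.086 ]] slope [-0.082 -0.06 ]
top red 48 [231.  190.6] [0.6281 0.0851 0.067 ]
top red 26 [138.  223.2] [0.5771 0.2657 0.067 ]
top blk 335 [0.5786 0.5996]
```

Call:
send_rows(grip=[1, 1, 1, 1, 1, 1, 1, 1], slide=[[0, 0, -0.8], [-5, 0, -0.8], [-11, 0, -0.8], [-18, 0, -0.8], [-25, 0, -0.8], [-30, 0, -0.8], [-32, 0, -0.8], [-32, 0, -0.8]], roll=[0, 0, 0, 0, 0, 0, 0, 0])

```text
time_s: 26.85
ee_pos: [0.5543, 0.2685, 0.0517]
ee_rot: [0.059, 3.141, 0.002]
contact_force: [-1.2, 0.3, 7.0]
gripper_width: 0.0479
finger_force: 31.3
```

Call:
send_rows(grip=[1, 1, 1, 1, 1, 1, 1, 1], slide=[[-0.6, 0, 0], [-1.2, 0, 0], [-1.8, 0, 0], [-2.4, 0, 0], [-3, 0, 0], [-3, 0, 0], [-3, 0, 0], [-3, 0, 0]], roll=[0, 0, 0, 0, 0, 0, 0, 0])

```text
time_s: 27.85
ee_pos: [0.5569, 0.2684, 0.0514]
ee_rot: [-0.059, -3.141, -0.002]
contact_force: [-1.1, -0.4, 5.9]
gripper_width: 0.0481
finger_force: 31.5
```

Call:
send_rows(grip=[1, 1, 1, 1, 1, 1, 1, 1], slide=[[-0.6, 0, 0], [-1.2, 0, 0], [-1.8, 0, 0], [-2.4, 0, 0], [-2.4, 0, 0], [-2.4, 0, 0], [-2.4, 0, 0], [-2.4, 0, 0]], roll=[0, 0, 0, 0, 0, 0, 0, 0])

```text
time_s: 28.85
ee_pos: [0.5592, 0.2682, 0.0511]
ee_rot: [-0.059, -3.141, -0.002]
contact_force: [-0.8, 1.2, 4.9]
gripper_width: 0.0479
finger_force: 31.6
```

Call:
send_rows(grip=[1, 1, 1, 1, 1, 1, 1, 1], slide=[[-0.5, 0, 0], [-1, 0, 0], [-1.5, 0, 0], [-2, 0, 0], [-2.4, 0, 0], [-2.4, 0, 0], [-2.4, 0, 0], [-2.4, 0, 0]], roll=[0, 0, 0, 0, 0, 0, 0, 0])

```text
time_s: 29.85
ee_pos: [0.5609, 0.2679, 0.0508]
ee_rot: [-0.059, -3.139, -0.001]
contact_force: [-3.1, 1.8, 5.8]
gripper_width: 0.0477
finger_force: 31.9
```

Call:
send_rows(grip=[1, 1, 1, 1, 1, 1, 1, 1], slide=[[-0.5, 0, 0], [-1, 0, 0], [-1.5, 0, 0], [-1.5, 0, 0], [-1.5, 0, 0], [-1.5, 0, 0], [-1.5, 0, 0], [-1.5, 0, 0]], roll=[0, 0, 0, 0, 0, 0, 0, 0])

```text
time_s: 30.85
ee_pos: [0.5611, 0.2679, 0.0507]
ee_rot: [-0.059, -3.137, -0.001]
contact_force: [-4.8, 2.0, 7.0]
gripper_width: 0.0482
finger_force: 32.1
```

Call:
send_rows(grip=[1, 1, 1, 1, 1, 1, 1, 1], slide=[[-0.5, 0, 0], [-1, 0, 0], [-1.5, 0, 0], [-2, 0, 0], [-2.5, 0, 0], [-3, 0, 0], [-3, 0, 0], [-3, 0, 0]], roll=[0, 0, 0, 0, 0, 0, 0, 0])

```text
time_s: 31.85
ee_pos: [0.5614, 0.2679, 0.0506]
ee_rot: [-0.059, -3.131, 0.001]
contact_force: [-11.0, 1.5, 11.9]
gripper_width: 0.0479
finger_force: 32.4
```

```bash
python3 go.py;python3 chk.py;python3 t.py|egrep -v 'red [4567] '
```

```text
t 31.85 p [0.5614 0.2679 0.0506] yaw 177.84 tilt [ 1.050e-02 -5.000e-04 -9.999e-01] F [-10.97   1.52  11.95] w 0.0479 ff 32.4
scene [226.1 122.5] 10.2 220 0.0799 [[ 0.5408 -0.2607  0.086 ]] slope [ 0.016 -0.008]
scene [382. 308.] 13.9 379 0.0846 [[0.5628 0.2664 0.086 ]] slope [-0.45  -0.039]
scene red 26 [289. 260.] [0.6309 0.087  0.0686]
scene blk 481 [0.565  0.6028]
top [421.1 225.7] 13.0 473 0.0808 [[ 0.5321 -0.2659  0.086 ]] slope [0.    0.007]
top [136.5 236. ] 8.1 114 0.0927 [[0.5494 0.2636 0.086 ]] slope [-0.389 -0.018]
top red 48 [231.  190.6] [0.6281 0.0851 0.067 ]
top blk 71 [0.5881 0.6004]
```

```bash
python3 - <<'E'
import pickle,cv2,numpy as np
d=pickle.load(open('cam.pkl','rb'))
a=cv2.resize(d["scene"]["color"][270:360,320:420,::-1],(500,450),interpolation=2)
b=cv2.resize(d["top"]["color"][190:290,100:160,::-1],(270,450),interpolation=2)
c=np.hstack([a,b]);c=cv2.convertScaleAbs(c,alpha=1.6,beta=10)
cv2.imwrite('pics/y2.png',c)
E
```

```text
(no output)
```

View pics/y2.png

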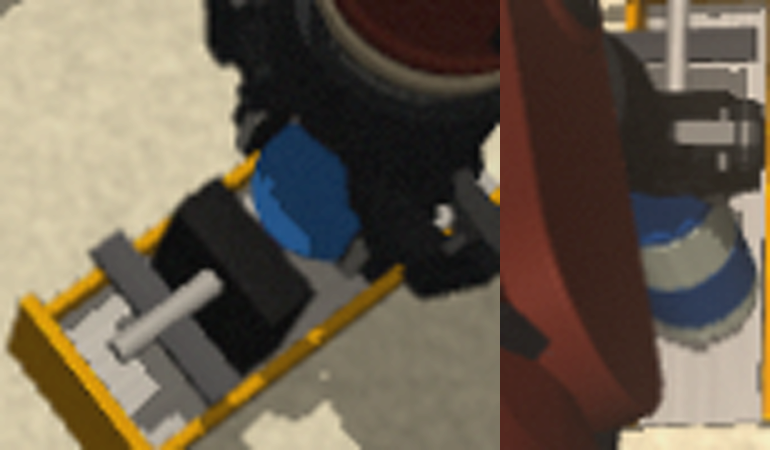

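The tin has pivoted forward between the pads: in the right-hand crop its side is visible and the base is behind. That explains the earlier jump back. I'll back off to bring it upright, release, and then push from behind with closed fingers.

Call:
send_rows(grip=[1, 1, 1, 1, 1, 1, 1, 1], slide=[[2, 0, 0], [5, 0, 0], [8, 0, 0], [11, 0, 0], [14, 0, 0], [17, 0, 0], [19, 0, 0], [19, 0, 0]], roll=[0, 0, 0, 0, 0, 0, 0, 0])

```text
time_s: 32.95
ee_pos: [0.5488, 0.2684, 0.0518]
ee_rot: [0.058, 3.137, 0.001]
contact_force: [0.1, 1.0, 5.5]
gripper_width: 0.0481
finger_force: 32.1
```

```bash
python3 go.py;python3 chk.py;python3 t.py|egrep -v 'red [4567] '
```

```text
t 32.95 p [0.5488 0.2684 0.0518] yaw 177.87 tilt [-0.0037  0.001  -1.    ] F [0.07 0.96 5.47] w 0.0481 ff 32.1
scene [226.1 122.5] 10.2 227 0.0797 [[ 0.5408 -0.2607  0.086 ]] slope [0.008 0.001]
scene [387.2 303.9] 13.9 446 0.0864 [[0.5502 0.2666 0.086 ]] slope [-0.299 -0.022]
scene red 13 [455.5 122.2] [0.0816 0.0332 0.0461]
scene red 27 [288.8 259.9] [0.631  0.0867 0.0687]
scene blk 415 [0.5584 0.6031]
top [421.1 225.7] 13.0 473 0.0806 [[ 0.5321 -0.2659  0.086 ]] slope [-0.007  0.012]
top [136.7 244.7] 8.5 125 0.0928 [[0.533  0.2635 0.086 ]] slope [-0.247 -0.027]
top red 48 [231.  190.6] [0.628  0.085  0.0674]
top blk 206 [0.5785 0.5997]
```

Call:
send_rows(grip=[1, 1, 1, 1, 1, 1, 0.2, -0.5], slide=[[3, 0, 0], [6, 0, 0], [9, 0, 0], [12, 0, 0], [13, 0, 0], [13, 0, 0], [13, 0, 0], [13, 0, 0]], roll=[0, 0, 0, 0, 0, 0, 0, 0])

```text
time_s: 34.05
ee_pos: [0.5326, 0.2677, 0.0495]
ee_rot: [-0.058, -3.138, 0.003]
contact_force: [-0.4, -0.1, -1.0]
gripper_width: 0.0632
finger_force: 0.0
```

Call:
send_rows(grip=[-1, -1, -1, -1, -1, 0, 1, 1], slide=[[0, 0, 0], [0, 0, -20], [0, 0, -45], [15, 0, -65], [35, 0, -65], [50, 0, -65], [58, 0, -65], [58, 0, -65]], roll=[0, 0, 0, 0, 0, 0, 0, 0])

```text
time_s: 35.05
ee_pos: [0.4756, 0.2707, 0.1157]
ee_rot: [-0.058, -3.141, 0.0]
contact_force: [0.5, -0.3, 0.2]
gripper_width: 0.0323
finger_force: 0.0
```

```bash
python3 go.py;python3 chk.py;python3 t.py|egrep -v 'red [4567] '
```

```text
t 35.05 p [0.4756 0.2707 0.1157] yaw 177.89 tilt [ 3.e-04 -3.e-04 -1.e+00] F [ 0.49 -0.29  0.21] w 0.0323 ff 0.0
scene [226.1 122.5] 10.2 214 0.0798 [[ 0.5408 -0.2607  0.086 ]] slope [-0.001  0.008]
scene [398.1 295.1] 13.8 548 0.0848 [[0.523  0.2666 0.086 ]] slope [-0.014  0.002]
scene red 8 [454.2 122.2] [0.0851 0.0318 0.0468]
scene red 26 [288.9 259.9] [0.631 0.087 0.069]
scene blk 377 [0.5825 0.6031]
top [421.1 225.7] 13.0 475 0.0807 [[ 0.5321 -0.2659  0.086 ]] slope [-0.006  0.011]
top [135.3 251.6] 13.1 457 0.0859 [[0.5202 0.2662 0.086 ]] slope [-0.012  0.003]
top red 48 [231.  190.6] [0.6281 0.0851 0.0674]
top red 25 [138.  223.1] [0.5774 0.2659 0.0664]
top blk 333 [0.5787 0.5998]
```

Call:
send_rows(grip=[1, 1, 1, 1, 1, 1, 1, 1], slide=[[0, -2, 15], [0, -2, 35], [0, -2, 55], [0, -2, 75], [0, -2, 84], [0, -2, 86], [-3, -2, 86], [-6, -2, 86]], roll=[0, 0, 0, 0, 0, 0, 0, 0])

```text
time_s: 36.15
ee_pos: [0.4833, 0.2688, 0.0308]
ee_rot: [0.058, 3.139, 0.001]
contact_force: [-0.2, 0.1, 0.4]
gripper_width: -0.0002
finger_force: 0.0
```

Call:
send_rows(grip=[1, 1, 1, 1, 1, 1, 1, 1], slide=[[-3, 0, 0], [-7, 0, 0], [-12, 0, 0], [-17, 0, 0], [-22, 0, 0], [-26, 0, 0], [-28, 0, 0], [-28, 0, 0]], roll=[0, 0, 0, 0, 0, 0, 0, 0])

```text
time_s: 37.15
ee_pos: [0.5071, 0.2673, 0.0296]
ee_rot: [-0.059, -3.134, 0.002]
contact_force: [-8.7, -0.5, 7.7]
gripper_width: -0.0001
finger_force: 5.5
```

```bash
python3 go.py;python3 chk.py;python3 t.py|egrep -v 'red [4567] '
```

```text
t 37.15 p [0.5071 0.2673 0.0296] yaw 177.84 tilt [ 0.0073 -0.0012 -1.    ] F [-8.7  -0.53  7.67] w -0.0001 ff 5.5
scene [226.2 122. ] 10.2 212 0.0799 [[ 0.5398 -0.2619  0.086 ]] slope [ 0.002 -0.008]
scene [383.4 306.1] 14.2 574 0.0871 [[0.5584 0.2653 0.086 ]] slope [-0.453  0.011]
scene red 26 [288.9 259.9] [0.6309 0.0868 0.0686]
scene blk 403 [0.5794 0.6032]
top [421.1 225.7] 13.0 455 0.0806 [[ 0.5321 -0.2659  0.086 ]] slope [-0.001  0.008]
top [136.8 231.5] 11.7 305 0.0866 [[0.5578 0.2629 0.086 ]] slope [-0.443 -0.001]
top red 48 [231.  190.6] [0.6281 0.0851 0.0671]
top blk 341 [0.5776 0.5998]
```

```bash
python3 - <<'E'
from h import *
import pickle
D=pickle.load(open('cam.pkl','rb'))
for nm,o,t in (('g',(.5996,.0832),5.05),('y',(.5543,.2671),-2.2)):
  a=np.array([np.cos(np.radians(t)),np.sin(np.radians(t))]);b=np.array([-a[1],a[0]])
  for n,d in D.items():
    W=world(d);s=(W[...,:2]-o)@a;q=(W[...,:2]-o)@b
    print(nm,n)
    for q0 in (-.02,0,.02):
      print([ (round(float(np.median(W[...,2][k])*1000),1) if k.sum()>2 else None) for x in np.arange(-.1,.06,.008) for k in [(abs(s-x)<.004)&(abs(q-q0)<.01)]])
E
```

```text
g scene
[-1.1, -1.3, 4.7, 5.0, 5.4, 5.7, 5.3, 4.6, 4.3, 5.2, 5.1, 5.6, 4.7, 5.3, 18.5, None, None, 75.2, 75.8, 75.8]
[-1.3, -0.7, 5.2, 4.5, 5.0, 4.8, 5.0, 4.7, 5.1, 4.7, 4.8, 5.1, 5.1, 4.5, 5.0, None, 66.8, 75.8, 75.9, 76.1]
[-0.4, -0.9, 4.6, 4.9, 4.4, 4.3, 5.4, 5.1, 5.5, 5.2, 5.3, 5.0, 5.1, 5.7, 4.1, 5.4, 5.3, 72.6, 72.6, 72.3]
g top
[0.4, 1.2, 5.8, 6.7, 6.7, 6.9, 6.3, 6.8, 5.9, 6.6, 5.6, 6.1, 5.3, 7.2, 5.6, 6.6, 6.3, 50.6, 76.3, 76.4]
[0.1, 1.0, 6.3, 7.0, 6.3, 6.3, 6.0, 5.7, 6.1, 6.9, 6.5, 5.1, 6.5, 6.8, 6.6, 6.4, 59.1, 69.0, 76.8, 77.3]
[0.2, 1.4, 6.0, 6.2, 6.7, 5.2, 6.5, 7.4, 6.3, 6.1, 5.8, 6.2, 5.6, 6.6, 6.4, 6.2, 5.9, 50.8, 76.8, 77.2]
y scene
[None, None, None, None, 11.0, 393.1, 397.9, 399.8, 399.7, 399.0, 303.1, 280.6, 382.5, 367.1, 358.7, 79.9, 75.7, 76.4, 75.7, 46.1]
[None, None, 3.4, 5.5, 393.5, 398.0, 399.7, 400.0, 111.3, 395.6, 390.5, 287.6, 355.0, 87.3, 82.6, 79.2, 76.3, 76.4, 75.7, 62.6]
[436.7, 430.7, 421.1, 394.3, 396.4, 399.5, 399.5, 398.2, 232.3, 304.1, 304.5, 303.2, 62.9, 84.2, 81.3, 77.2, 74.6, 75.1, 73.1, 48.7]
y top
[0.3, 0.2, 16.0, 372.4, 388.4, 393.2, 398.2, 401.2, 401.4, 400.2, 200.2, 95.2, 90.4, 85.6, 8.9, 7.9, 59.1, 74.7, 75.3, 6.8]
[0.2, 2.7, 372.9, 384.7, 394.6, 398.8, 400.7, 401.1, 400.0, 397.6, 392.5, 385.0, 91.5, 86.3, 83.5, 79.4, 76.2, 77.3, 76.6, 65.1]
[404.1, 386.0, 391.5, 396.0, 398.8, 400.7, 401.6, 400.3, 397.4, 392.4, 384.8, None, None, 85.3, 82.9, 81.6, 75.3, 77.4, 77.0, None]
```

Call:
send_rows(grip=[1, 1, 1, 1, 1, 1, 1, 1], slide=[[3, 0, 0], [7, 0, 0], [11, 0, 0], [15, 0, 0], [19, 0, 0], [22, 0, 0], [24, 0, 0], [24, 0, 0]], roll=[0, 0, 0, 0, 0, 0, 0, 0])

```text
time_s: 38.25
ee_pos: [0.4859, 0.2683, 0.0298]
ee_rot: [-0.059, -3.141, 0.0]
contact_force: [-2.0, -0.3, 0.1]
gripper_width: 0.0002
finger_force: 0.4
```

```bash
python3 go.py;python3 chk.py;python3 t.py|egrep -v 'red [4567] '
```

```text
t 38.25 p [0.4859 0.2683 0.0298] yaw 177.87 tilt [ 2.e-04 -0.e+00 -1.e+00] F [-2.01 -0.32  0.07] w 0.0002 ff 0.4
scene [226.1 122.5] 10.2 223 0.0798 [[ 0.5408 -0.2607  0.086 ]] slope [0.017 0.008]
scene [396.9 295.9] 13.8 564 0.0853 [[0.5259 0.2663 0.086 ]] slope [-0.04   0.001]
scene red 10 [455.8 119.8] [0.0808 0.0309 0.0519]
scene red 26 [288.8 259.8] [0.631  0.0867 0.0689]
scene blk 381 [0.5825 0.603 ]
top [421.1 225.7] 13.0 467 0.0808 [[ 0.5321 -0.2659  0.086 ]] slope [-0.002 -0.007]
top [136.2 250.3] 12.5 306 0.0864 [[0.5227 0.2646 0.086 ]] slope [-0.044  0.007]
top red 48 [231.  190.6] [0.6281 0.0851 0.067 ]
top red 25 [138.  223.1] [0.5772 0.2657 0.0672]
top blk 335 [0.5789 0.5997]
```

No bump shows in the lane floor, so the cause is floor friction tipping the tin. Instead I'll grip it at pin height, carry it about 1 mm off the floor and push the pin that way.

Call:
send_rows(grip=[1, 1, 0, -1, -1, -1, -1, -1], slide=[[4, 0, -20], [4, 0, -50], [4, 0, -78], [-20, 0, -78], [-36, -1, -78], [-36, -1, -78], [-36, -1, -50], [-36, -1, -25]], roll=[0, 0, 0, 0, 0, 0, 0, 0])

```text
time_s: 39.35
ee_pos: [0.521, 0.2658, 0.0538]
ee_rot: [-0.059, -3.14, 0.001]
contact_force: [-0.2, -0.2, -0.7]
gripper_width: 0.0856
finger_force: 0.0
```

Call:
send_rows(grip=[-1, -1, 0, 0.5, 1, 1, 1, 1], slide=[[0, 0, 10], [0, 0, 13], [0, 0, 13], [0, 0, 13], [0, 0, 13], [0, 0, 13], [0, 0, 13], [0, 0, 13]], roll=[0, 0, 0, 0, 0, 0, 0, 0], grip_force=60)

```text
time_s: 40.35
ee_pos: [0.5237, 0.2667, 0.0435]
ee_rot: [0.059, 3.138, 0.002]
contact_force: [0.1, 2.1, 5.9]
gripper_width: 0.0473
finger_force: 62.2
```

```bash
python3 go.py
```

```text
t 40.35 p [0.5237 0.2667 0.0435] yaw 177.86 tilt [-0.0032  0.0015 -1.    ] F [0.13 2.14 5.89] w 0.0473 ff 62.2
```

Call:
send_rows(grip=[1, 1, 1, 1, 1, 1, 1, 1], slide=[[0, 0, -2], [0, 0, -3.5], [-4, 0, -3.5], [-10, 0, -3.5], [-17, 0, -3.5], [-23, 0, -3.5], [-27, 0, -3.5], [-27, 0, -3.5]], roll=[0, 0, 0, 0, 0, 0, 0, 0])

```text
time_s: 41.35
ee_pos: [0.5494, 0.2649, 0.0453]
ee_rot: [0.059, 3.141, 0.0]
contact_force: [-0.0, 0.1, -1.4]
gripper_width: 0.0475
finger_force: 61.8
```

```bash
python3 go.py;python3 chk.py;python3 t.py|egrep -v 'red [4567] '
```

```text
t 41.35 p [0.5494 0.2649 0.0453] yaw 177.85 tilt [-1.e-04  0.e+00 -1.e+00] F [-0.05  0.14 -1.41] w 0.0475 ff 61.8
scene [226.  122.5] 10.1 216 0.0799 [[ 0.541  -0.2609  0.086 ]] slope [0.003 0.005]
scene [386. 303.] 13.9 423 0.0867 [[0.5507 0.264  0.086 ]] slope [-0.02   0.007]
scene red 9 [454.7 122.4] [0.084  0.0325 0.0461]
scene red 27 [288.8 259.9] [0.6312 0.0869 0.0691]
scene blk 444 [0.5636 0.6031]
top [421.1 225.9] 13.0 474 0.0808 [[ 0.5318 -0.2658  0.086 ]] slope [0.008 0.013]
top [139.3 244.7] 8.2 125 0.0879 [[0.5326 0.2586 0.086 ]] slope [-0.039 -0.039]
top red 47 [230.9 190.6] [0.6279 0.0852 0.0676]
top blk 178 [0.5787 0.5998]
```

Call:
send_rows(grip=[1, 1, 1, 1, 1, 1, 1, 1], slide=[[-1, 1, 0], [-2, 1.5, 0], [-3, 1.5, 0], [-4, 1.5, 0], [-5, 1.5, 0], [-6, 1.5, 0], [-6, 1.5, 0], [-6, 1.5, 0]], roll=[0, 0, 0, 0, 0, 0, 0, 0])

```text
time_s: 42.45
ee_pos: [0.5543, 0.2663, 0.0451]
ee_rot: [-0.058, -3.139, 0.0]
contact_force: [-4.3, 0.7, 1.2]
gripper_width: 0.0472
finger_force: 62.0
```

Call:
send_rows(grip=[1, 1, 1, 1, 1, 1, 1, 1], slide=[[-0.5, 0, 0], [-1, 0, 0], [-1.5, 0, 0], [-2, 0, 0], [-2, 0, 0], [-2, 0, 0], [-2, 0, 0], [-2, 0, 0]], roll=[0, 0, 0, 0, 0, 0, 0, 0])

```text
time_s: 43.45
ee_pos: [0.557, 0.2662, 0.0452]
ee_rot: [-0.059, -3.141, 0.0]
contact_force: [-4.5, -0.2, 0.8]
gripper_width: 0.0474
finger_force: 61.9
```

Call:
send_rows(grip=[1, 1, 1, 1, 1, 1, 1, 1], slide=[[-0.5, 0, 0], [-1, 0, 0], [-1.5, 0, 0], [-2, 0, 0], [-2, 0, 0], [-2, 0, 0], [-2, 0, 0], [-2, 0, 0]], roll=[0, 0, 0, 0, 0, 0, 0, 0])

```text
time_s: 44.45
ee_pos: [0.557, 0.2662, 0.0451]
ee_rot: [-0.058, -3.137, 0.001]
contact_force: [-8.9, 0.2, 4.1]
gripper_width: 0.0475
finger_force: 62.2
```

```bash
python3 go.py;python3 chk.py;python3 t.py|egrep 'scene \[3'
```

```text
t 44.45 p [0.557  0.2662 0.0451] yaw 177.86 tilt [ 4.4e-03 -6.0e-04 -1.0e+00] F [-8.9   0.17  4.14] w 0.0475 ff 62.2
scene [383. 306.] 13.9 413 0.0866 [[0.5588 0.2648 0.086 ]] slope [-0.027 -0.015]
```

Stalled at 8.9 N, upright, with the tin's front at 0.582, which is the block face. The pin is flush, so I'll relax, lower and release.

Call:
send_rows(grip=[1, 1, 0.3, -0.3, -1, -1, -1, -1], slide=[[1.5, 0, 0], [3.5, 0, 0.5], [3.5, 0, 0.5], [3.5, 0, 0.5], [3.5, 0, 0.5], [3.5, 0, -15], [3.5, 0, -45], [3.5, 0, -80]], roll=[0, 0, 0, 0, 0, 0, 0, 0])

```text
time_s: 45.55
ee_pos: [0.5557, 0.2662, 0.1268]
ee_rot: [0.059, 3.141, -0.0]
contact_force: [-0.2, -0.6, 0.8]
gripper_width: 0.0854
finger_force: 0.0
```

```bash
python3 go.py .535,-.266,.15,185;python3 chk.py;python3 t.py|egrep -v 'red [4567] '
```

```text
t 45.55 p [0.5557 0.2662 0.1268] yaw 177.86 tilt [-3.e-04 -0.e+00 -1.e+00] F [-0.19 -0.63  0.85] w 0.0854 ff 0.0
.535,-.266,.15,185 slide mm [   0.8 -532.6  -23.2] roll -0.1246
scene [226.1 123. ] 10.3 219 0.0799 [[ 0.5416 -0.2594  0.086 ]] slope [-0.015  0.016]
scene [384.2 306.4] 13.9 563 0.085 [[0.5577 0.2667 0.086 ]] slope [-0.005 -0.005]
scene red 12 [468.9 113.2] [0.0543 0.0427 0.068 ]
scene red 42 [457.7 117.4] [0.0769 0.031  0.0578]
scene red 15 [472.6 118.1] [0.0464 0.0532 0.0556]
scene red 16 [464.1 119.2] [0.0589 0.0403 0.0481]
scene red 26 [288.8 259.8] [0.6308 0.0865 0.0684]
scene blk 456 [0.5663 0.6029]
top [421.1 225.9] 13.0 477 0.0806 [[ 0.5318 -0.2658  0.086 ]] slope [-0.005  0.01 ]
top [135.4 234.8] 13.0 430 0.0861 [[0.5517 0.2656 0.086 ]] slope [-0.004 -0.003]
top red 48 [231.  190.6] [0.6281 0.0851 0.0671]
top blk 21 [0.5509 0.5832]
```

Call:
send_rows(grip=[-1, -1, -1, -1, -1, -1, -1, -1], slide=[[0, -30, -25], [0, -85, -35], [0, -140, -35], [0, -195, -35], [0, -250, -35], [0, -305, -35], [0, -360, -35], [0, -415, -35]], roll=[0, -0.02, -0.04, -0.06, -0.08, -0.1, -0.125, -0.125])

```text
time_s: 46.65
ee_pos: [0.5399, -0.1503, 0.1606]
ee_rot: [-0.138, 3.138, -0.0]
contact_force: [1.0, 0.7, -0.5]
gripper_width: 0.0854
finger_force: 0.0
```

Call:
send_rows(grip=[-1, -1, -1, -1, -1, -1, -1, -1], slide=[[-5, -45, 0], [-10, -90, 0], [-14, -118, 0], [-14, -118, 0], [-14, -118, 20], [-14, -118, 40], [-14, -118, 60], [-14, -118, 60]], roll=[0, 0, 0, 0, 0, 0, 0, 0])

```text
time_s: 47.65
ee_pos: [0.562, -0.2627, 0.0965]
ee_rot: [0.139, -3.133, -0.006]
contact_force: [-0.4, 0.8, 0.0]
gripper_width: 0.0855
finger_force: 0.0
```

```bash
python3 go.py .535,-.2668,.039,185
```

```text
t 47.65 p [ 0.562  -0.2627  0.0965] yaw -174.93 tilt [ 0.0055  0.0041 -1.    ] F [-0.45  0.78  0.05] w 0.0855 ff 0.0
.535,-.2668,.039,185 slide mm [26.9 -2.  57.7] roll 0.0012
```

Call:
send_rows(grip=[-1, -1, -1, -1, -1, -1, -1, -1], slide=[[15, -1, 0], [27, -2, 0], [27, -2, 0], [27, -2, 15], [27, -2, 35], [27, -2, 50], [27, -2, 57], [27, -2, 57]], roll=[0, 0, 0, 0, 0, 0, 0, 0])

```text
time_s: 48.65
ee_pos: [0.5371, -0.2687, 0.042]
ee_rot: [0.138, -3.137, -0.002]
contact_force: [0.3, 0.6, 1.2]
gripper_width: 0.0854
finger_force: 0.0
```

Call:
send_rows(grip=[0, 0.5, 1, 1, 1, 1, 1, 1], slide=[[0, 0, 0], [0, 0, 0], [0, 0, 0], [0, 0, 0], [0, 0, 0], [0, 0, 0], [0, 0, -15], [0, 0, -30]], roll=[0, 0, 0, 0, 0, 0, 0, 0], grip_force=70)

```text
time_s: 49.65
ee_pos: [0.5365, -0.2686, 0.0729]
ee_rot: [0.138, -3.136, -0.002]
contact_force: [0.9, 0.6, -5.2]
gripper_width: 0.0454
finger_force: 72.2
```

```bash
python3 go.py .545,.078,.14,185.05
```

```text
t 49.65 p [ 0.5365 -0.2686  0.0729] yaw -174.98 tilt [ 0.0021  0.0013 -1.    ] F [ 0.94  0.57 -5.24] w 0.0454 ff 72.2
.545,.078,.14,185.05 slide mm [-38.7 344.6 -66.7] roll -0.0005
```

Call:
send_rows(grip=[1, 1, 1, 1, 1, 1, 1, 1], slide=[[0, 0, -35], [0, 0, -65], [-4, 40, -75], [-10, 90, -75], [-16, 140, -75], [-22, 190, -75], [-28, 240, -75], [-33, 290, -75]], roll=[0, 0, 0, 0, 0, 0, 0, 0])

```text
time_s: 50.65
ee_pos: [0.5448, 0.0241, 0.1487]
ee_rot: [-0.137, 3.138, -0.0]
contact_force: [0.7, 0.2, -5.4]
gripper_width: 0.0453
finger_force: 73.8
```

Call:
send_rows(grip=[1, 1, 1, 1, 1, 1, 1, 1], slide=[[-4, 35, 0], [-6, 55, 0], [-6, 55, 0], [-6, 55, 15], [-6, 55, 40], [-6, 55, 60], [-6, 55, 65], [-6, 55, 65]], roll=[0, 0, 0, 0, 0, 0, 0, 0])

```text
time_s: 51.65
ee_pos: [0.546, 0.0771, 0.0826]
ee_rot: [0.136, -3.137, 0.0]
contact_force: [-0.5, -0.6, -5.8]
gripper_width: 0.0452
finger_force: 73.9
```

```bash
python3 go.py .547,.0785,.05,185.05;python3 chk.py;python3 t.py|egrep -v 'red [4567] '
```

```text
t 51.65 p [0.546  0.0771 0.0826] yaw -175.04 tilt [ 1.3e-03 -2.0e-04 -1.0e+00] F [-0.51 -0.58 -5.81] w 0.0452 ff 73.9
.547,.0785,.05,185.05 slide mm [-1.2  1.4 32.6] roll -0.0016
scene [384.3 306.4] 14.0 579 0.085 [[0.5575 0.2667 0.086 ]] slope [-0.013 -0.009]
scene red 31 [456.7 118.6] [0.0799 0.0314 0.0558]
scene red 27 [288.9 259.9] [0.631  0.0869 0.0687]
scene blk 453 [0.5671 0.6028]
top [135.5 234.5] 13.2 524 0.086 [[0.5523 0.2655 0.086 ]] slope [-0.006 -0.005]
top blk 335 [0.578 0.6  ]
```

Call:
send_rows(grip=[1, 1, 1, 1, 1, 1, 1, 1], slide=[[0, 1, 8], [0, 1.4, 18], [0, 1.4, 26], [0, 1.4, 30], [0, 1.4, 31], [0, 1.4, 32], [0, 1.4, 32.5], [0, 1.4, 32.5]], roll=[0, 0, 0, 0, 0, 0, 0, 0])

```text
time_s: 52.75
ee_pos: [0.5468, 0.0794, 0.0514]
ee_rot: [-0.138, 3.137, 0.0]
contact_force: [0.3, 0.5, -3.8]
gripper_width: 0.0451
finger_force: 74.3
```

```bash
python3 go.py .5970,.0829,.05,185.05
```

```text
t 52.75 p [0.5468 0.0794 0.0514] yaw -174.98 tilt [-1.2e-03 -1.0e-04 -1.0e+00] F [ 0.25  0.48 -3.84] w 0.0451 ff 74.3
.5970,.0829,.05,185.05 slide mm [-50.3  -0.9   1.5] roll -0.0005
```

Call:
send_rows(grip=[1, 1, 1, 1, 1, 1, 1, 1], slide=[[-3, 0, -0.5], [-10, 0, -0.5], [-19, 0, -0.5], [-28, -0.5, -0.5], [-37, -0.5, -0.5], [-44, -1, -0.5], [-49, -1, -0.5], [-50, -1, -0.5]], roll=[0, 0, 0, 0, 0, 0, 0, 0])

```text
time_s: 53.75
ee_pos: [0.5961, 0.0826, 0.0509]
ee_rot: [0.138, -3.138, 0.0]
contact_force: [-3.1, -1.3, 0.4]
gripper_width: 0.0446
finger_force: 71.1
```

```bash
python3 go.py .6040,.0836,.05,185.05;python3 chk.py;python3 t.py|egrep -v 'red [4567] '
```

```text
t 53.75 p [0.5961 0.0826 0.0509] yaw -174.97 tilt [ 5.e-04 -2.e-04 -1.e+00] F [-3.08 -1.28  0.37] w 0.0446 ff 71.1
.6040,.0836,.05,185.05 slide mm [-7.9  0.3  0.9] roll -0.0003
scene [302. 242.] 10.8 162 0.0831 [[0.5935 0.0785 0.086 ]] slope [-0.544 -0.042]
scene [384.3 306.4] 14.0 580 0.0849 [[0.5575 0.2667 0.086 ]] slope [-0.006  0.   ]
scene red 24 [456.9 118.5] [0.0802 0.0317 0.0566]
scene red 27 [288.8 259.9] [0.6311 0.0868 0.0688]
scene blk 448 [0.5683 0.6028]
top [135.2 234.4] 13.0 519 0.0861 [[0.5526 0.266  0.086 ]] slope [-0.004 -0.011]
top blk 323 [0.5781 0.5997]
```

The forward lean is back, because the base was dragging on the floor. I'll back up at once to bring it upright.

Call:
send_rows(grip=[1, 1, 1, 1, 1, 1, 1, 1], slide=[[3, 0, 0], [7, 0, 0], [11, 0, 0], [15, 0, 0], [18, 0, 0], [20, 0, 0], [20, 0, 0], [20, 0, 0]], roll=[0, 0, 0, 0, 0, 0, 0, 0])

```text
time_s: 54.85
ee_pos: [0.5773, 0.0814, 0.0533]
ee_rot: [-0.137, 3.136, 0.001]
contact_force: [-2.5, -1.6, 8.0]
gripper_width: 0.0444
finger_force: 86.0
```

```bash
python3 go.py .6040,.0836,.05,185.05;python3 chk.py;python3 t.py|egrep -v 'red [4567] '; python3 - <<'E'
import pickle,cv2,numpy as np
d=pickle.load(open('cam.pkl','rb'))
a=cv2.resize(d["scene"]["color"][210:310,240:350,::-1],(495,450),interpolation=2)
b=cv2.resize(d["top"]["color"][150:270,190:270,::-1],(300,450),interpolation=2)
cv2.imwrite('pics/g.png',cv2.convertScaleAbs(np.hstack([a,b]),alpha=1.6,beta=10))
E
```

```text
t 54.85 p [0.5773 0.0814 0.0533] yaw -174.99 tilt [-2.9e-03  5.0e-04 -1.0e+00] F [-2.53 -1.6   7.98] w 0.0444 ff 86.0
.6040,.0836,.05,185.05 slide mm [-26.8  -0.1   3.4] roll -0.0007
scene [309.  237.5] 12.2 278 0.0849 [[0.5768 0.079  0.086 ]] slope [-0.352 -0.015]
scene [384.3 306.4] 14.0 575 0.085 [[0.5575 0.2667 0.086 ]] slope [-0.008 -0.002]
scene red 32 [457.2 118.7] [0.08   0.0326 0.0565]
scene red 28 [288.9 260. ] [0.6312 0.0871 0.069 ]
scene blk 460 [0.5667 0.603 ]
top [135.4 234.1] 13.3 525 0.086 [[0.553  0.2656 0.086 ]] slope [0.002 0.001]
top [229.3 225. ] 7.4 64 0.0939 [[0.5583 0.0894 0.086 ]] slope [-0.319 -0.059]
top blk 345 [0.5679 0.5997]
```

View pics/g.png

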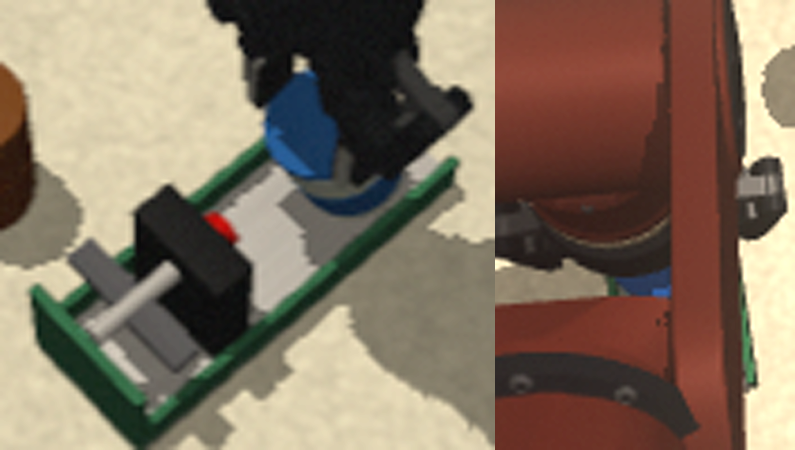

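The tin still leans about 0.33 rad, lid at (300,130) with the base behind it. Back more, release, then re-grip.

Call:
send_rows(grip=[1, 1, 1, 1, 0.3, -0.5, -1, -1], slide=[[4, 0, 0], [8, 0, 0], [12, 0, 0], [14, 0, 0], [14, 0, 0], [14, 0, 0], [14, 0, 0], [14, 0, 0]], roll=[0, 0, 0, 0, 0, 0, 0, 0])

```text
time_s: 55.95
ee_pos: [0.5625, 0.0799, 0.0512]
ee_rot: [-0.138, 3.138, 0.0]
contact_force: [-0.4, 0.6, -0.6]
gripper_width: 0.0851
finger_force: 0.0
```

```bash
python3 go.py;python3 chk.py;python3 t.py|egrep -v 'red [4567] '
```

```text
t 55.95 p [0.5625 0.0799 0.0512] yaw -174.98 tilt [-8.e-04  2.e-04 -1.e+00] F [-0.37  0.56 -0.62] w 0.0851 ff 0.0
scene [320.1 231.2] 11.9 248 0.0847 [[0.551  0.0812 0.086 ]] slope [-0.022 -0.012]
scene [384.2 306.4] 14.0 582 0.085 [[0.5576 0.2667 0.086 ]] slope [-0.012  0.001]
scene red 27 [288.8 259.9] [0.631  0.0867 0.0684]
scene blk 448 [0.5683 0.6027]
top [135.2 234.4] 13.0 525 0.0859 [[0.5526 0.266  0.086 ]] slope [ 0.013 -0.002]
top [230.2 235. ] 8.4 122 0.0862 [[0.5395 0.0886 0.086 ]] slope [-0.025 -0.012]
top blk 342 [0.5605 0.5999]
```

Call:
send_rows(grip=[-1, -1, -1, 0.2, 1, 1, 1, 1], slide=[[7, 0, 3], [13.5, 0, 6], [13.5, 0, 6], [13.5, 0, 6], [13.5, 0, 6], [13.5, 0, 6], [13.5, 0, 6], [13.5, 0, 6]], roll=[0, 0, 0, 0, 0, 0, 0, 0], grip_force=80)

```text
time_s: 57.05
ee_pos: [0.5496, 0.079, 0.0464]
ee_rot: [-0.138, 3.137, 0.001]
contact_force: [-0.8, 1.8, 5.9]
gripper_width: 0.0462
finger_force: 81.1
```

Call:
send_rows(grip=[1, 1, 1, 1, 1, 1, 1, 1], slide=[[0, 0, -2.5], [0, 0, -5], [-5, 0, -5], [-13, 0, -5], [-22, 0, -5], [-31, 0, -5], [-39, 0, -5], [-44, 0, -5]], roll=[0, 0, 0, 0, 0, 0, 0, 0])

```text
time_s: 58.05
ee_pos: [0.5934, 0.0825, 0.0504]
ee_rot: [-0.138, 3.138, 0.0]
contact_force: [0.0, -0.3, -6.1]
gripper_width: 0.0463
finger_force: 86.8
```

```bash
python3 go.py .6040,.0836,.05,185.05;python3 chk.py;python3 t.py|egrep -v 'red [4567] '
```

```text
t 58.05 p [0.5934 0.0825 0.0504] yaw -174.97 tilt [-3.e-04 -0.e+00 -1.e+00] F [ 0.02 -0.33 -6.06] w 0.0463 ff 86.8
.6040,.0836,.05,185.05 slide mm [-10.7   0.2   0.4] roll -0.0004
scene [301.7 243.3] 11.9 295 0.0887 [[0.5958 0.0804 0.086 ]] slope [-0.037  0.027]
scene [384.3 306.4] 14.0 579 0.0849 [[0.5575 0.2667 0.086 ]] slope [-0.01  -0.019]
scene red 13 [454.9 122.5] [0.0841 0.0333 0.0465]
scene red 27 [288.9 259.9] [0.6308 0.0868 0.0687]
scene blk 452 [0.5668 0.6031]
top [135.2 234.4] 13.0 520 0.0859 [[0.5526 0.266  0.086 ]] slope [-0.002  0.006]
top blk 326 [0.5784 0.5996]
```

Call:
send_rows(grip=[1, 1, 1, 1, 1, 1, 1, 1], slide=[[-3, 0, 0], [-6, 0, 0], [-8, 0, 0], [-10, 0, 0], [-11.5, 0, 0], [-13, 0, 0], [-14, 0, 0], [-14, 0, 0]], roll=[0, 0, 0, 0, 0, 0, 0, 0])

```text
time_s: 59.15
ee_pos: [0.6058, 0.0836, 0.05]
ee_rot: [0.138, -3.137, 0.0]
contact_force: [-3.7, -0.5, -3.4]
gripper_width: 0.0461
finger_force: 87.1
```

Call:
send_rows(grip=[1, 1, 1, 1, 1, 1, 1, 1], slide=[[-0.5, 0, 0], [-1, 0, 0], [-1.5, 0, 0], [-2, 0, 0], [-2.5, 0, 0], [-3, 0, 0], [-3, 0, 0], [-3, 0, 0]], roll=[0, 0, 0, 0, 0, 0, 0, 0])

```text
time_s: 60.15
ee_pos: [0.6095, 0.0839, 0.0502]
ee_rot: [-0.138, 3.139, 0.0]
contact_force: [-4.9, -0.3, -5.8]
gripper_width: 0.0465
finger_force: 86.9
```

Call:
send_rows(grip=[1, 1, 1, 1, 1, 1, 1, 1], slide=[[-0.5, 0, 0], [-1, 0, 0], [-1.5, 0, 0], [-2, 0, 0], [-2.5, 0, 0], [-2.5, 0, 0], [-2.5, 0, 0], [-2.5, 0, 0]], roll=[0, 0, 0, 0, 0, 0, 0, 0])

```text
time_s: 61.15
ee_pos: [0.6117, 0.0841, 0.0502]
ee_rot: [0.138, -3.138, 0.0]
contact_force: [-4.8, -1.2, -5.2]
gripper_width: 0.0461
finger_force: 86.9
```

Call:
send_rows(grip=[1, 1, 1, 1, 1, 1, 1, 1], slide=[[-0.5, 0, 0], [-1, 0, 0], [-1.5, 0, 0], [-2, 0, 0], [-2, 0, 0], [-2, 0, 0], [-2, 0, 0], [-2, 0, 0]], roll=[0, 0, 0, 0, 0, 0, 0, 0])

```text
time_s: 62.15
ee_pos: [0.6118, 0.0841, 0.0501]
ee_rot: [0.138, -3.134, 0.0]
contact_force: [-9.0, -1.0, -0.9]
gripper_width: 0.0464
finger_force: 87.2
```

Block felt at 9 N with no further motion. Relax, lower and release.

Call:
send_rows(grip=[1, 1, 1, 1, 0.3, -0.5, -1, -1], slide=[[1.5, 0, 0], [3.5, 0, 0], [3.5, 0, 1.5], [3.5, 0, 2.5], [3.5, 0, 2.5], [3.5, 0, 2.5], [3.5, 0, 2.5], [3.5, 0, 2.5]], roll=[0, 0, 0, 0, 0, 0, 0, 0])

```text
time_s: 63.15
ee_pos: [0.6121, 0.084, 0.0492]
ee_rot: [-0.138, 3.135, -0.0]
contact_force: [-0.6, -0.2, 1.0]
gripper_width: 0.0854
finger_force: 0.0
```

Call:
send_rows(grip=[-1, -1, -1, -1, -1, -1, -1, -1], slide=[[0, 0, -15], [0, 0, -45], [0, 0, -80], [20, 0, -110], [60, 0, -120], [110, 0, -120], [150, 0, -120], [150, 0, -120]], roll=[0, 0, 0, 0, 0, 0, 0, 0])

```text
time_s: 64.15
ee_pos: [0.4587, 0.0709, 0.1682]
ee_rot: [0.138, -3.139, -0.0]
contact_force: [1.0, -0.6, -0.1]
gripper_width: 0.0855
finger_force: 0.0
```

```bash
python3 go.py;python3 chk.py;python3 t.py|egrep -v 'red [4567] '; python3 - <<'E'
import pickle,cv2,numpy as np
d=pickle.load(open('cam.pkl','rb'))
cv2.imwrite('pics/end.png',cv2.convertScaleAbs(cv2.resize(d["scene"]["color"][210:370,235:445,::-1],(780,594),interpolation=2),alpha=1.5))
E
```

```text
t 64.15 p [0.4587 0.0709 0.1682] yaw -174.97 tilt [ 0.e+00  1.e-04 -1.e+00] F [ 1.04 -0.57 -0.07] w 0.0855 ff 0.0
scene [297.3 249.8] 12.7 487 0.0848 [[0.6109 0.0862 0.086 ]] slope [-0.015 -0.011]
scene [384.2 306.4] 13.9 566 0.0848 [[0.5577 0.2667 0.086 ]] slope [-0.012 -0.012]
scene red 10 [455.2 122.1] [0.0839 0.0333 0.0479]
scene blk 445 [0.5679 0.6028]
top [230.5 199.5] 13.2 532 0.0861 [[0.6064 0.0849 0.086 ]] slope [-0.004  0.01 ]
top [135.2 234.4] 13.0 457 0.0861 [[0.5525 0.266  0.086 ]] slope [-0.007 -0.01 ]
top blk 315 [0.5791 0.6   ]
```

View pics/end.png

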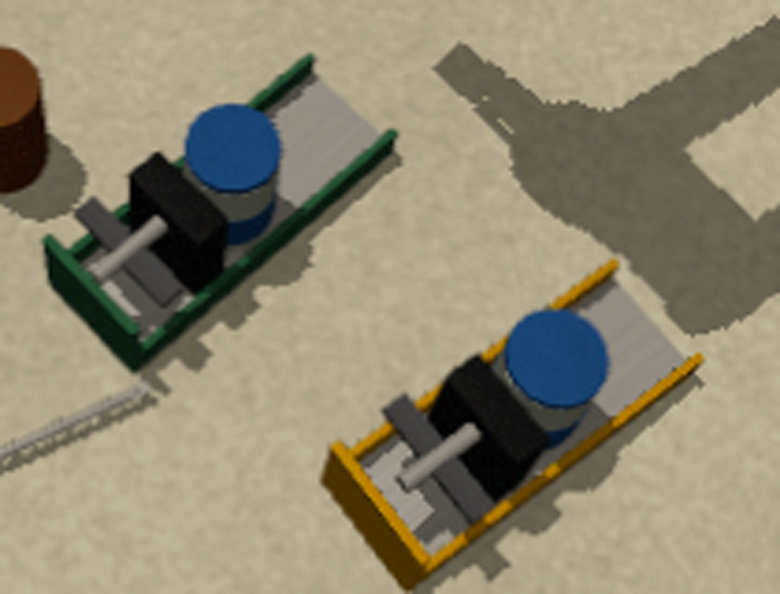

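Both tins stand upright at their stops, green at (233,150) and yellow at (556,358), no red pins showing, and the arm is clear of everything. Handing in.

```bash
python3 -c "
from station import robot
print(robot.finish_job())"
```

```text
the job is handed in; nothing more can be done
None
```

I handed the job in at about 64 s, verdict not reported: the full tin is in the green lane and the used-up one in the yellow, both upright at their stops with no red pin showing and the arm clear; on the way each leaned forward in its lane (up to about 0.45 rad, with one partly hidden reading of about 0.5, against the 0.6 limit) and had to be set upright and pushed again.

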